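Clamp, load and gauge a sample holder for the microscope

ROBOT

A 7-joint arm with a two-finger parallel gripper is mounted at the origin on the work surface. World frame = base frame: x ahead of the robot, y to its left, z up, the work surface at z = 0. Lengths are in m, angles in rad, forces in N, time in s.
With the tool pointing down it reaches from about 0.425 to 0.925 m from the base axis. Payload 6.8 kg.
Tool frame: the origin (TCP) lies at the very end of the fingers, on their centre line; the grasp point (between the pads) lies 19 mm behind it; z points along the fingers, y is the line along which they close (so a half turn about z gives the same grasp; the last joint's range is limited). The gripper opens to 85 mm and grips with 20 to 120 N. Pads are 22 mm wide; open, the fingers measure 114 mm over their backs; the gripper's body (76 mm by 85 mm) begins 54 mm behind the grasp point. The pads swing forward as they close: fully open they stand 13 mm farther back than shut.
Start: joints at [-1.265, 0.477, 0.022, 1.555, -0.011, 1.109, -0.083], TCP at [0.271, 0.618, 0.231] pointing down, gripper open.
Joint ranges: [-2.96, 2.96], [-0.34, 2.1], [-1.41, 1.46], [0.24, 2.44], [-1.37, 4.51], [0.17, 1.92], [-2.96, 2.96]. Speed limits (rad/s): [2.39, 2.39, 3.14, 3.14, 3.14, 3.14, 3.14].

INTERFACE

Orientations are given as a rotation vector (axis times angle).
In Python, from bench import r gives the robot as it stands.
- The arm moves only by the shell command python3 -m jog 'ROWS' [FORCE]. ROWS is JSON, a list of rows, each an object of numbers: "fingers": the finger opening in m, from 0 to 0.0854; "x", "y", "z": the shift along the tool's x, y, z in m; "rx", "ry", "rz": the turn, a rotation vector about the tool's x, y, z in degrees. In form: [{"fingers": .., "x": .., "y": .., "z": .., "rx": .., "ry": .., "rz": ..}, ...]. A call has 1 to 8 rows; each row shifts and turns the commanded pose from where the row before left it, along the tool's axes as they then stand; what a row does not reach is not made up. A row lasts 1/8 s, in which the tool goes at most 62.5 mm and 10.7 degrees, less where a joint would pass 70% of its speed; a pose out of reach is approached as far as the arm can. A call is refused whole if a number of a shift passes 0.0625 or a number of a turn 10.7, either way. A call with a gripper value outside its range is refused whole. The fingers move at their own pace and stop on an object; FORCE is the grip in N (left out, the last holds). Time passes only in rows, so rows that do not move let the fingers close. It gives the time, the measured TCP pose, the force, the opening and the grip force at its end, in the units of the state.
- r.get_obs(): the state, without advancing time (a new reading comes with each control period).
- r.grab_frame(name): name is "scene" or "top" or "wrist"; returns (picture, depth): 420x560x3 uint8, red, green, blue; 420x560 float32, m along the optical axis (not along the pixel's ray), 0 where there is no reading.
- r.get_calibration(name): a dict with "mtx" (3x3 intrinsics, pixels), "dist" ([k1, k2, p1, p2, k3] as OpenCV has them; the pictures are not rectified), "extrinsics" (4x4, takes a point from camera to world coordinates). Camera axes: x right, y down, z forward; pixel columns grow to the right and rows downward; lengths in m; the calibration is good to about 2 mm. A picture is of the moment at which its call begins: read the wrist's pose just before it. get_calibration takes no time and is no camera call; for the wrist camera it gives the pose at the moment of the call.
- r.hand_in(): hands the job in; it is judged then, once.
Trained networks look in the newest picture that a camera, given by its name, has taken for a name from the list of things; names that differ only in an ending like _2 or _b are one class to them, and where a whole thing is asked for, a point or a joint stands for the part that bears it (a point fixed in the world has none). Each returns a list of dicts, best first, with "score" (0 to 1); they miss things now and then, are a little off and sometimes report something else, mostly with a low value. They report only what shows in the picture. A call takes as long as a camera call. They do not tell look-alikes from the thing itself.
- r.search_frame(target, camera): "xyz" ([x, y, z] in m, in world coordinates, good to about 4 mm: the middle of the surface that is visible of it).
- r.landmark_of(target, camera): "xyz" ([x, y, z] in m, in world coordinates, good to about 4 mm: a listed point, or the origin of a listed thing).
The state is a dict: "clock": time; "joints": joint angles; "qvel": joint speeds; "tau": joint torques, N m; "tcp_pos": TCP position; "orientation": TCP orientation; "contact_force": force on the tool from outside, world axes, zero at the start; "moment": the same for the moment, N m; "grip_width": finger opening in m; "gripper_force": force on a finger pad.
Only numpy, scipy, OpenCV 4.12 (cv2) and the standard library are available. Lean on these libraries where they do the work, as an engineer would, in place of code of your own. Each camera call takes 0.05 s, during which the arm holds its last target. There are 200 camera calls.

TASK

Set one end of the empty aluminium sample holder between the jaws of the locking pliers, long sides along the pliers, and squeeze the handles over centre so that they stay locked on it; with it locked, have every grey sample block lying in it and the straightedge lying flat on the bench with a long edge flush against one of its long sides. Then press the release lever so that the pliers spring open, lay the straightedge aside flat on the bench with its centre at least 15 cm from the jaws, and set the loaded holder back squarely in the middle of the green glass plate it came from. Do not disturb the glass jars.

Things in the scene. Friction and masses are not known exactly. Their poses are not given: they have to be found in the camera images.
- clamp: steel locking pliers, about 250 mm long, lying flat and bolted to the bench; place and yaw vary. Origin on the bench midway between the jaws; +y runs from the jaws to the handles, x is the closing direction. The holder's end goes between the jaws, up to the pliers' body, whose face is at y = 25 mm (26 mm high). The moving jaw is at +x: a round nose, face at x = 43 mm when open, y = 0.
- fixed_jaw (a point): middle of the top edge of the fixed jaw's flat face, at (-32, 0, 14) mm in the pliers' frame; the face is 25 mm long (y from -12.5 to 12.5 mm) and steel lies behind it to x = -52 mm, no higher than 14 mm. Locking presses the 64 mm wide holder flat against this face.
- handles_mid (a point): fixed point at (0, 165, 35) mm in the pliers' frame, midway between the outer faces of the two handles when squeezed home: there they measure 34 mm over both, 55 mm when open (the moving one stands out on +x). Handles are upright blades 11 mm thick, z 5 to 35 mm, y about 70 to 200 mm; the fixed one's outer face is at x = -17 mm.
- pliers_handle (a joint): angle of the moving handle (rad): 0 = pliers open, 0.20 = squeezed fully home against the stop. A light spring opens it. With the 64 mm holder between the jaws the squeeze stiffens (about 10 N at the handle end), passes over centre at about 0.17 and then stays locked by itself at 0.19 to 0.20; with nothing in the jaws it springs open again.
- handle_grip (a point): point on the top edge of the moving handle, 105 mm from its pivot and 35 mm above the bench; moves with the handle
- release_lever (a joint): angle of the release lever (rad), a flat steel tongue on the end of the fixed handle: 0 = at rest, slanting up and away (+y) from it, tip high, 0.54 = pressed fully down; springs back. Pressing its tip down (about 5 to 8 N, 20 mm of travel) beyond about 0.35 takes the load off the jaws and the moving handle springs open by itself.
- lever_tip (a point): point on the upper face of the release lever, 42 mm from its hinge and 8 mm before its free end, about 49 mm above the bench at rest; the lever is 18 mm wide (x) and hinged at (-11.5, 203, 34) mm in the pliers' frame
- holder: open aluminium sample holder, a shallow tray 64 x 152 mm, 16 mm high, walls and floor 3 mm (inside 58 x 146 mm), 0.3 kg. Origin at the centre of its underside; long axis y, z up. The two ends are alike; in the jaws its centre should lie about 63 mm from the jaws (y = -63 mm in the pliers' frame) and it stands on the bench. It starts on the glass plate.
- light_plate: flat green glass plate, 80 x 170 mm, 3 mm thick, fixed to the bench; place and yaw vary. Origin at the centre of its underside; long axis y, z up.
- ruler: steel straightedge (safety ruler) 60 x 150 mm, 5 mm thick, with straight long edges at x = -30 and +30 mm and an aluminium grip rib along its middle, 10 mm wide (x), 110 mm long (y), top 28 mm high. Origin at the centre of its underside; long axis y, z up. 0.18 kg. It starts on open bench between the pliers and the robot; the bench there stays free.
- block1_center (a point): centre of a grey sample block, 50 mm long (x) by 30 by 30 mm, plain with a pale inlay above and below, about 60 g, standing on the bench at the start; any face may be up. May be absent.
- block2_center (a point): centre of a grey sample block, 50 mm long (x) by 30 by 30 mm, plain with a pale inlay above and below, about 60 g, standing on the bench at the start; any face may be up. May be absent.
- block3_center (a point): centre of a grey sample block, 50 mm long (x) by 30 by 30 mm, plain with a pale inlay above and below, about 60 g, standing on the bench at the start; any face may be up. May be absent.
- block4_center (a point): centre of a grey sample block, 50 mm long (x) by 30 by 30 mm, plain with a pale inlay above and below, about 60 g, standing on the bench at the start; any face may be up. May be absent.
- jar1: small capped glass jar, 38 mm across, 50 mm high, standing among the blocks; not part of the job. Origin at the centre of its underside, z up.
- jar2: small capped glass jar, 38 mm across, 50 mm high, standing among the blocks; not part of the job. Origin at the centre of its underside, z up.
Not all that is in view belongs to the job. Several things have the shape of the holder; the one meant has the colours described above. What is shaped like the part that bears block2_center but turquoise is not meant.

How it is judged:
By the outcome, as a careful person would: the job done as asked, in the order asked, and still so for the second after the job is handed in, with the robot touching nothing.
Of block1, block2, block3, block4 only 2 to 4 are there at a start; the rules pass over those that are not, and their reading is None.
At some moment in a run one of block1, block2, block3, block4, ruler may be knocked a few centimetres aside while the robot is not near it.
Once in a run the grip may slacken for a moment while it holds something.
It also fails if it takes over 208 s, if anything falls off the work surface, if the arm or the gripper's body presses on something with over 40 N, if the wrist force passes 120 N, or if a joint passes its speed limit or range.

## Working session

There is one attempt and no reset: what is moved stays moved. The work goes in short steps, Python scripts to look and compute and a shell command to move; the robot and the scene stay as the last step left them, time stands still between calls to the robot, and variables do not carry over. Pictures are saved under pics/ and viewed, at most 19 in all, crops included, and the job is handed in when it is done.

```bash
ls; mkdir -p pics; python3 - <<'E'
from bench import r
import cv2, numpy as np
o=r.get_obs();print({k:np.round(v,3).tolist() for k,v in o.items()})
for n in("top","scene"):
    p,d=r.grab_frame(n);cv2.imwrite(f"pics/{n}0.png",p[:,:,::-1]);np.save(f"pics/{n}0.npy",d)
    c=r.get_calibration(n);print(n,np.round(c["extrinsics"],3).tolist(),np.round(c["mtx"],1).tolist(),c["dist"])
    for t in("holder","clamp","light_plate","ruler","block1_center","jar1","handles_mid","fixed_jaw","lever_tip","handle_grip"):
        print(t,[(round(a["score"],2),np.round(a["xyz"],3).tolist()) for a in r.landmark_of(t,n)])
E
```

```text
pics
{'clock': 0.0, 'joints': [-1.265, 0.478, 0.022, 1.556, -0.011, 1.109, -0.083], 'qvel': [-0.001, 0.0, 0.0, -0.001, 0.0, 0.001, 0.001], 'tau': [-0.0, -59.645, 1.608, -28.12, 0.012, 0.009, 0.0], 'tcp_pos': [0.271, 0.617, 0.23], 'orientation': [-0.645, -3.074, 0.003], 'contact_force': [-0.029, 0.5, 0.618], 'moment': [0.014, 0.029, -0.005], 'gripper_force': 0.0, 'grip_width': 0.085}
top [[0.022, -0.999, 0.027, 0.467], [-1.0, -0.022, -0.019, -0.038], [0.02, -0.026, -0.999, 1.273], [0.0, 0.0, 0.0, 1.0]] [[533.2, 0.0, 286.8], [0.0, 533.2, 217.7], [0.0, 0.0, 1.0]] [-0.18646439  0.          0.          0.          0.        ]
holder [(0.72, [0.65, -0.262, 0.003]), (0.67, [0.374, -0.161, 0.002])]
clamp [(0.81, [0.602, 0.033, 0.002])]
light_plate [(0.66, [0.653, -0.262, -0.001])]
ruler [(0.6, [0.448, 0.067, 0.0])]
block1_center []
jar1 [(0.54, [0.421, -0.402, -0.002])]
handles_mid [(0.97, [0.576, 0.196, 0.034])]
fixed_jaw [(0.64, [0.569, 0.028, 0.013]), (0.22, [0.522, -0.4, -0.001])]
lever_tip [(0.61, [0.552, 0.27, 0.052])]
handle_grip [(0.71, [0.605, 0.203, 0.034])]
scene [[-0.083, 0.828, -0.554, 1.034], [0.997, 0.069, -0.046, 0.013], [-0.0, -0.556, -0.831, 0.849], [0.0, 0.0, 0.0, 1.0]] [[445.8, 0.0, 276.0], [0.0, 445.8, 212.5], [0.0, 0.0, 1.0]] [-0.03725286  0.          0.          0.          0.        ]
holder [(0.67, [0.654, -0.26, 0.003]), (0.61, [0.379, -0.166, 0.001])]
clamp [(0.76, [0.598, 0.036, 0.002])]
light_plate [(0.67, [0.525, -0.196, 0.015])]
ruler [(0.89, [0.452, 0.063, -0.003])]
block1_center [(0.42, [0.429, -0.402, -0.001])]
jar1 [(0.74, [0.521, -0.403, -0.0]), (0.74, [0.426, -0.407, 0.0]), (0.63, [0.551, 0.273, 0.048])]
handles_mid [(0.74, [0.575, 0.198, 0.037])]
fixed_jaw [(0.69, [0.57, 0.028, 0.022])]
lever_tip [(0.79, [0.552, 0.273, 0.048])]
handle_grip [(0.77, [0.61, 0.2, 0.036])]
```

View pics/top0.png

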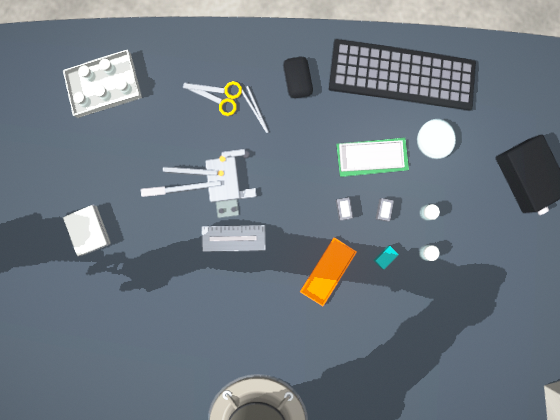

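View pics/scene0.png

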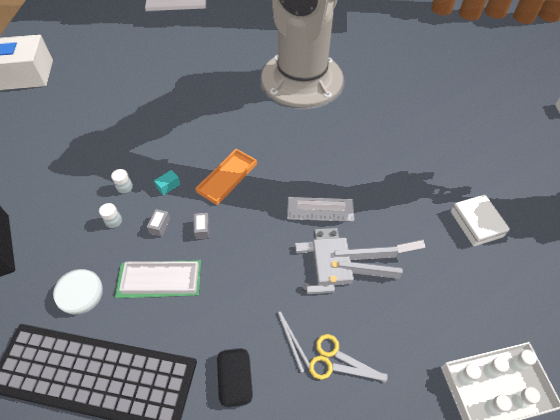

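```bash
cat > h.py <<'E'
from bench import r
import cv2, numpy as np
from scipy.spatial.transform import Rotation as R
def cloud(n,d,c=None):
    c=c or r.get_calibration(n)
    h,w=d.shape; g=np.stack(np.meshgrid(np.arange(w),np.arange(h)),-1).reshape(-1,1,2).astype(float)
    p=cv2.undistortPoints(g,c["mtx"],c["dist"]).reshape(h,w,2)
    P=np.dstack([p*d[...,None],d]); E=c["extrinsics"]
    W=P@E[:3,:3].T+E[:3,3]; W[d==0]=np.nan; return W
def rect(W,m):
    q=W[m][:,:2]; q=q[~np.isnan(q).any(1)]
    (cx,cy),(a,b),t=cv2.minAreaRect((q*1000).astype(np.float32))
    if a<b: a,b,t=b,a,t+90
    t=(t+90)%180-90
    return dict(c=(round(cx),round(cy)),long=round(a),short=round(b),yaw_long=round(t,1),n=len(q))
def go(x,y,z,yaw):
    """delta to put TCP at xyz (m), closing axis (tool y) at world yaw deg mod 180, tool down"""
    o=r.get_obs(); M=R.from_rotvec(o["orientation"]).as_matrix()
    cur=np.degrees(np.arctan2(M[1,1],M[0,1])); dy=(yaw-cur+90)%180-90
    d=M.T@(np.array([x,y,z])-o["tcp_pos"])
    # tool z down: world yaw +dy = tool rz -dy
    print("tcp",np.round(o["tcp_pos"],4),"yaw",round(cur,1),"tilt",np.round(M[:2,2],3),"j7",round(o["joints"][6],2),
      "| tool shift mm",np.round(d*1000,1),"then rz",round(-dy,1),"(alt %.1f)"%(-dy-180*np.sign(-dy)),"t",o["clock"])
E
python3 - <<'E'
from h import *
p=cv2.imread("pics/top0.png");d=np.load("pics/top0.npy");W=cloud("top",d)
z=W[...,2];hsv=cv2.cvtColor(p,cv2.COLOR_BGR2HSV)
fl=z[200:300,100:200];print("floor",np.nanmedian(fl),np.nanstd(fl))
m=((z>0.008)&(z<0.1)).astype(np.uint8)
n,l,s,c=cv2.connectedComponentsWithStats(m)
for i in range(1,n):
    if s[i,4]>40:
        mm=l==i;k=rect(W,mm);print(np.round(c[i]),k,"ztop",np.round(np.nanpercentile(z[mm],[50,95]),3))
g=cv2.inRange(hsv,(45,80,60),(80,255,255))>0;g[:,:300]=0
n,l,s,c=cv2.connectedComponentsWithStats(g.astype(np.uint8));i=1+s[1:,4].argmax();print("plate",rect(W,l==i))
mm=np.zeros(g.shape,bool);mm[222:256,197:270]=1
print("ruler",rect(W,mm&(cv2.cvtColor(p,cv2.COLOR_BGR2GRAY)>95)))
E
python3 -c "
import cv2
p=cv2.imread('pics/top0.png')[130:280,290:450];cv2.imwrite('pics/c1.png',cv2.resize(p,None,fx=4,fy=4,interpolation=2))"
```

```text
floor -0.0005140084813309853 0.004474476251333895
[402.  74.] {'c': (860, -340), 'long': 362, 'short': 133, 'yaw_long': 84.4, 'n': 7359} ztop [0.019 0.025]
[96. 82.] {'c': (819, 399), 'long': 174, 'short': 125, 'yaw_long': -72.9, 'n': 1348} ztop [0.028 0.059]
[298.  77.] {'c': (840, -80), 'long': 100, 'short': 61, 'yaw_long': 11.5, 'n': 981} ztop [0.03  0.035]
[123.  86.] {'c': (808, 338), 'long': 33, 'short': 27, 'yaw_long': 36.3, 'n': 182} ztop [0.053 0.061]
[220.  93.] {'c': (811, 118), 'long': 143, 'short': 80, 'yaw_long': 57.7, 'n': 320} ztop [0.01  0.013]
[102.  93.] {'c': (796, 392), 'long': 41, 'short': 26, 'yaw_long': 38.5, 'n': 179} ztop [0.054 0.062]
[436. 139.] {'c': (700, -418), 'long': 94, 'short': 91, 'yaw_long': 14.7, 'n': 1163} ztop [0.029 0.033]
[532. 174.] {'c': (613, -662), 'long': 176, 'short': 114, 'yaw_long': 28.8, 'n': 3397} ztop [0.078 0.083]
[373. 155.] {'c': (654, -261), 'long': 154, 'short': 66, 'yaw_long': -84.4, 'n': 368} ztop [0.017 0.022]
[211. 179.] {'c': (587, 151), 'long': 260, 'short': 115, 'yaw_long': -81.0, 'n': 2196} ztop [0.027 0.04 ]
[344. 208
[... 484 characters left out ...]
13} ztop [0.027 0.031]
[328. 272.] {'c': (375, -162), 'long': 153, 'short': 65, 'yaw_long': -30.8, 'n': 282} ztop [0.015 0.02 ]
[429. 253.] {'c': (424, -401), 'long': 36, 'short': 35, 'yaw_long': 40.1, 'n': 250} ztop [0.048 0.053]
[386. 257.] {'c': (412, -298), 'long': 50, 'short': 31, 'yaw_long': -42.5, 'n': 294} ztop [0.029 0.033]
[257. 400.] {'c': (65, 0), 'long': 230, 'short': 106, 'yaw_long': -88.7, 'n': 2718} ztop [0.015 0.081]
[553. 401.] {'c': (49, -742), 'long': 103, 'short': 41, 'yaw_long': -11.4, 'n': 478} ztop [0.041 0.078]
plate {'c': (653, -266), 'long': 172, 'short': 82, 'yaw_long': -83.1, 'n': 513}
ruler {'c': (453, 66), 'long': 173, 'short': 70, 'yaw_long': -88.8, 'n': 1794}
```

View pics/c1.png

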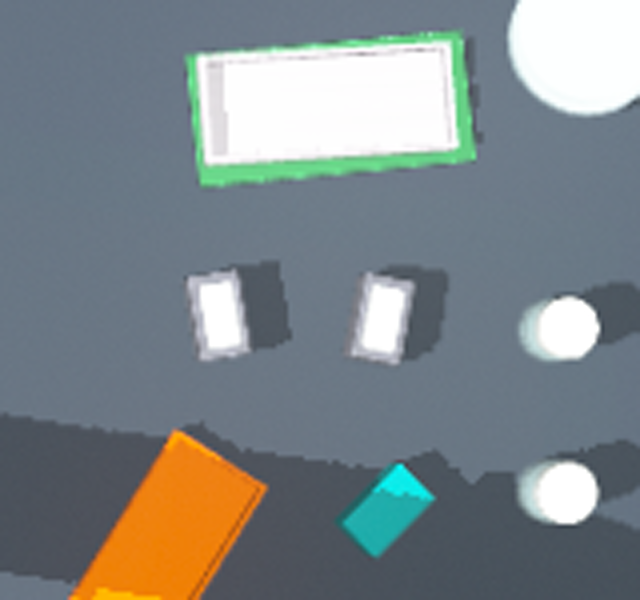

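```bash
python3 -c "
from h import *
go(.654,-.261,.13,5.6)"
```

```text
tcp [0.2714 0.6181 0.2313] yaw 66.3 tilt [0. 0.] j7 -0.08 | tool shift mm [-703.8 -651.   101.3] then rz 60.7 (alt -119.3) t 1.1
```

```bash
python3 -m jog '[{"x":-0.039,"y":-0.036},{"x":-0.039,"y":-0.036},{"x":-0.039,"y":-0.036},{"x":-0.039,"y":-0.036},{"x":-0.039,"y":-0.036},{"x":-0.039,"y":-0.036},{"x":-0.039,"y":-0.036},{"x":-0.039,"y":-0.036}]'
python3 -m jog '[{"x":-0.039,"y":-0.036},{"x":-0.039,"y":-0.036},{"x":-0.039,"y":-0.036},{"x":-0.039,"y":-0.036},{"x":-0.039,"y":-0.036},{"x":-0.039,"y":-0.036},{"x":-0.039,"y":-0.036},{"x":-0.039,"y":-0.036}]'
python3 -m jog '[{"x":-0.039,"y":-0.036},{"x":-0.039,"y":-0.036},{"rz":10.1},{"rz":10.1},{"rz":10.1},{"rz":10.1},{"rz":10.1},{"rz":10.1}]'
python3 - <<'E'
from h import *
go(.654,-.261,.13,5.6)
c=r.get_calibration("wrist");p,d=r.grab_frame("wrist");cv2.imwrite("pics/w1.png",p[:,:,::-1]);np.save("pics/w1.npy",d);np.save("pics/w1c.npy",c,allow_pickle=True)
W=cloud("wrist",d,c);z=W[...,2]
hsv=cv2.cvtColor(p,cv2.COLOR_RGB2HSV)
print("plate",rect(W,(cv2.inRange(hsv,(45,80,60),(80,255,255))>0)&(z<.03)))
m=((z>0.012)&(z<0.025)&(hsv[...,1]<60)).astype(np.uint8);n,l,s,cc=cv2.connectedComponentsWithStats(m)
for i in range(1,n):
    if s[i,4]>300: print(cc[i],rect(W,l==i),np.nanmedian(z[l==i]))
E
```

```text
tcp [0.2714 0.6181 0.2313] yaw 66.3 tilt [0. 0.] j7 -0.08 | tool shift mm [-703.8 -651.   101.3] then rz 60.7 (alt -119.3) t 1.1
plate {'c': (0, 0), 'long': 0, 'short': 0, 'yaw_long': 0.0, 'n': 0}
[444.22040073 142.44223948] {'c': (358, 823), 'long': 260, 'short': 246, 'yaw_long': -11.4, 'n': 10431} 0.024372699851404667
[215.54521964 330.0749354 ] {'c': (436, 448), 'long': 109, 'short': 43, 'yaw_long': 49.9, 'n': 387} 0.017503705756256427validation failed for argument at $[0]...
validation failed for argument at $[0]...
validation failed for argument at $[0]...
```

View pics/w1.png

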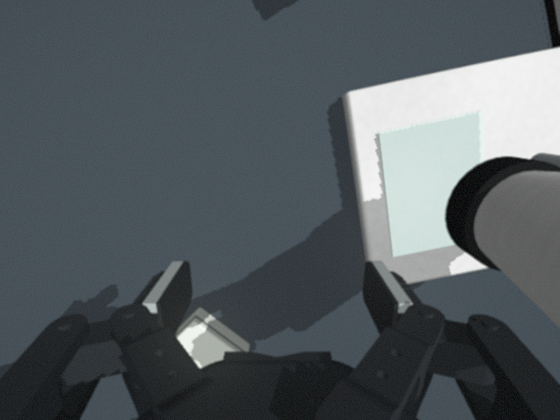

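```bash
python3 -m jog '[{"fingers":0.085,"x":-0.039,"y":-0.036,"z":0,"rx":0,"ry":0,"rz":0},{"fingers":0.085,"x":-0.039,"y":-0.036,"z":0,"rx":0,"ry":0,"rz":0},{"fingers":0.085,"x":-0.039,"y":-0.036,"z":0,"rx":0,"ry":0,"rz":0},{"fingers":0.085,"x":-0.039,"y":-0.036,"z":0,"rx":0,"ry":0,"rz":0}]'
```

```text
clock: 1.65
tcp_pos: [0.357, 0.4219, 0.2315]
orientation: [0.645, 3.074, 0.001]
contact_force: [1.5, -0.1, -0.3]
grip_width: 0.0849
gripper_force: 0.0
```

```bash
python3 -m jog '[{"fingers":0.085,"x":-0.039,"y":-0.036,"z":0,"rx":0,"ry":0,"rz":0},{"fingers":0.085,"x":-0.039,"y":-0.036,"z":0,"rx":0,"ry":0,"rz":0},{"fingers":0.085,"x":-0.039,"y":-0.036,"z":0,"rx":0,"ry":0,"rz":0},{"fingers":0.085,"x":-0.039,"y":-0.036,"z":0,"rx":0,"ry":0,"rz":0},{"fingers":0.085,"x":-0.039,"y":-0.036,"z":0,"rx":0,"ry":0,"rz":0},{"fingers":0.085,"x":-0.039,"y":-0.036,"z":0,"rx":0,"ry":0,"rz":0},{"fingers":0.085,"x":-0.039,"y":-0.036,"z":0,"rx":0,"ry":0,"rz":0},{"fingers":0.085,"x":-0.039,"y":-0.036,"z":0,"rx":0,"ry":0,"rz":0}]'
python3 -m jog '[{"fingers":0.085,"x":-0.039,"y":-0.036,"z":0,"rx":0,"ry":0,"rz":0},{"fingers":0.085,"x":-0.039,"y":-0.036,"z":0,"rx":0,"ry":0,"rz":0},{"fingers":0.085,"x":0,"y":0,"z":0,"rx":0,"ry":0,"rz":10.1},{"fingers":0.085,"x":0,"y":0,"z":0,"rx":0,"ry":0,"rz":10.1},{"fingers":0.085,"x":0,"y":0,"z":0,"rx":0,"ry":0,"rz":10.1},{"fingers":0.085,"x":0,"y":0,"z":0,"rx":0,"ry":0,"rz":10.1},{"fingers":0.085,"x":0,"y":0,"z":0,"rx":0,"ry":0,"rz":10.1},{"fingers":0.085,"x":0,"y":0,"z":0,"rx":0,"ry":0,"rz":10.1}]'
cat > look.py <<'E'
from h import *
import sys
def look(name,save=True):
    c=r.get_calibration("wrist");p,d=r.grab_frame("wrist")
    cv2.imwrite(f"pics/{name}.png",p[:,:,::-1])
    return p,d,cloud("wrist",d,c),cv2.cvtColor(p,cv2.COLOR_RGB2HSV)
def comps(W,m,k=300):
    n,l,s,cc=cv2.connectedComponentsWithStats(m.astype(np.uint8))
    for i in range(1,n):
        if s[i,4]>k: print(np.round(cc[i]),rect(W,l==i),"z",np.round(np.nanmedian(W[...,2][l==i]),4))
E
python3 - <<'E'
from look import *
go(.654,-.261,.13,5.6)
p,d,W,hsv=look("w2");z=W[...,2]
print("plate");comps(W,(cv2.inRange(hsv,(45,80,60),(80,255,255))>0)&(z<.03))
comps(W,(z>0.012)&(z<0.025)&(hsv[...,1]<60))
E
```

```text
clock: 2.65
tcp_pos: [0.5268, 0.0328, 0.2316]
orientation: [0.645, 3.074, 0.001]
contact_force: [0.1, 0.6, 0.2]
grip_width: 0.0851
gripper_force: 0.0
clock: 3.65
tcp_pos: [0.5687, -0.0628, 0.2314]
orientation: [2.115, 2.323, 0.001]
contact_force: [-0.5, 0.3, 0.6]
grip_width: 0.085
gripper_force: 0.0
tcp [ 0.5687 -0.0628  0.2314] yaw 5.4 tilt [0. 0.] j7 0.31 | tool shift mm [-205.3   66.3  101.4] then rz -0.2 (alt 179.8) t 3.65
plate
[305. 296.] {'c': (651, -253), 'long': 149, 'short': 80, 'yaw_long': -83.8, 'n': 640} z 0.0027
[185.  56.] {'c': (454, 66), 'long': 109, 'short': 2, 'yaw_long': -87.6, 'n': 366} z 0.019
[355.  77.] {'c': (630, 54), 'long': 85, 'short': 57, 'yaw_long': 31.5, 'n': 864} z 0.014
[275.  96.] {'c': (561, 35), 'long': 43, 'short': 34, 'yaw_long': -88.3, 'n': 645} z 0.014
[471. 204.] {'c': (823, -63), 'long': 104, 'short': 46, 'yaw_long': 41.7, 'n': 612} z 0.0206
[480. 294.] {'c': (872, -202), 'long': 132, 'short': 84, 'yaw_long': -6.2, 'n': 4161} z 0.0185
[327. 305.] {'c': (653, -258), 'long': 151, 'short': 65, 'yaw_long': -84.7, 'n': 675} z 0.0182
[442. 400.] {'c': (875, -389), 'long': 101, 'short': 87, 'yaw_long': 87.2, 'n': 1670} z 0.021
```

View pics/w2.png

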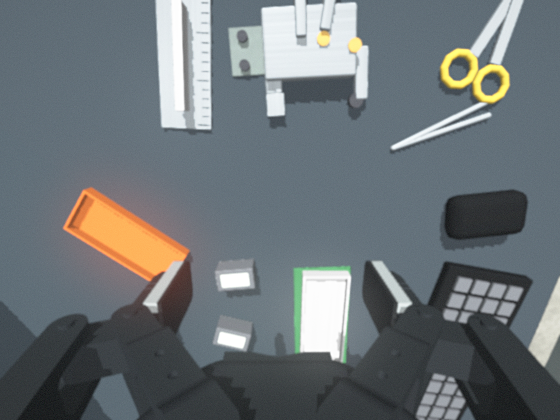

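```bash
python3 -m jog '[{"fingers":0.085,"x":-0.051,"y":0.0165,"z":0.0,"rx":0,"ry":0,"rz":0},{"fingers":0.085,"x":-0.051,"y":0.0165,"z":0.01,"rx":0,"ry":0,"rz":0},{"fingers":0.085,"x":-0.051,"y":0.0165,"z":0.03,"rx":0,"ry":0,"rz":0},{"fingers":0.085,"x":-0.0515,"y":0.0165,"z":0.03,"rx":0,"ry":0,"rz":0},{"fingers":0.085,"x":0,"y":0,"z":0.05,"rx":0,"ry":0,"rz":0},{"fingers":0.085,"x":0,"y":0,"z":0.05,"rx":0,"ry":0,"rz":0},{"fingers":0.085,"x":0,"y":0,"z":0,"rx":0,"ry":0,"rz":0}]' 50
python3 - <<'E'
from look import *
go(.6535,-.2605,.002,5.5)
E
```

```text
clock: 4.58
tcp_pos: [0.6517, -0.2583, 0.057]
orientation: [-2.101, -2.325, 0.005]
contact_force: [0.4, -0.7, 0.7]
grip_width: 0.0849
gripper_force: 0.0
tcp [ 0.6517 -0.2583  0.057 ] yaw 5.8 tilt [-0.008  0.003] j7 0.73 | tool shift mm [-2.6  2.  55. ] then rz 0.3 (alt -179.7) t 4.575
```

```bash
python3 -m jog '[{"fingers":0.085,"x":-0.0025,"y":0.002,"z":0.025,"rx":0,"ry":0,"rz":0},{"fingers":0.085,"x":0,"y":0,"z":0.02,"rx":0,"ry":0,"rz":0},{"fingers":0.085,"x":0,"y":0,"z":0.01,"rx":0,"ry":0,"rz":0},{"fingers":0.085,"x":0,"y":0,"z":0,"rx":0,"ry":0,"rz":0},{"fingers":0.06,"x":0,"y":0,"z":0,"rx":0,"ry":0,"rz":0},{"fingers":0.05,"x":0,"y":0,"z":0,"rx":0,"ry":0,"rz":0},{"fingers":0.05,"x":0,"y":0,"z":0,"rx":0,"ry":0,"rz":0},{"fingers":0.05,"x":0,"y":0,"z":0,"rx":0,"ry":0,"rz":0}]' 50
python3 - <<'E'
from look import *
go(.609,-.05,.055,8.5)
E
```

```text
clock: 5.58
tcp_pos: [0.6572, -0.2627, 0.0077]
orientation: [2.108, 2.328, 0.001]
contact_force: [-1.9, -0.2, 6.4]
grip_width: 0.062
gripper_force: 55.3
tcp [ 0.6572 -0.2627  0.0077] yaw 5.7 tilt [ 0.001 -0.   ] j7 0.76 | tool shift mm [216.4 -26.9 -47.5] then rz -2.8 (alt 177.2) t 5.575
```

```bash
python3 -m jog '[{"fingers":0.05,"x":0,"y":0,"z":-0.025,"rx":0,"ry":0,"rz":0},{"fingers":0.05,"x":0.01,"y":0,"z":-0.035,"rx":0,"ry":0,"rz":0},{"fingers":0.05,"x":0.04,"y":-0.005,"z":0,"rx":0,"ry":0,"rz":0},{"fingers":0.05,"x":0.05,"y":-0.007,"z":0,"rx":0,"ry":0,"rz":0},{"fingers":0.05,"x":0.05,"y":-0.007,"z":0,"rx":0,"ry":0,"rz":0},{"fingers":0.05,"x":0.04,"y":-0.005,"z":0,"rx":0,"ry":0,"rz":0},{"fingers":0.05,"x":0.01,"y":0,"z":0,"rx":0,"ry":0,"rz":-2.8},{"fingers":0.05,"x":0,"y":0,"z":0,"rx":0,"ry":0,"rz":0}]' 60
python3 - <<'E'
from look import *
go(.609,-.05,.07,8.5)
p,d,W,hsv=look("w3");z=W[...,2]
comps(W,(z>0.035)&(hsv[...,1]<60)&(z<.1));print();comps(W,(z>0.008)&(z<0.02)&(hsv[...,1]<60))
for t in("fixed_jaw","clamp"): print(t,[(round(a["score"],2),np.round(a["xyz"],3).tolist()) for a in r.landmark_of(t,"wrist")])
E
```

```text
clock: 6.58
tcp_pos: [0.6137, -0.065, 0.0672]
orientation: [2.048, 2.381, 0.002]
contact_force: [0.4, 0.2, -3.5]
grip_width: 0.0617
gripper_force: 68.4
tcp [ 0.6137 -0.065   0.0672] yaw 8.6 tilt [0.001 0.   ] j7 0.52 | tool shift mm [15.5 -2.4 -2.8] then rz 0.1 (alt -179.9) t 6.575
[277. 229.] {'c': (612, -58), 'long': 142, 'short': 89, 'yaw_long': -81.6, 'n': 34097} z 0.0656

[45. 40.] {'c': (455, 34), 'long': 49, 'short': 9, 'yaw_long': 83.3, 'n': 1154} z 0.0141
[289.  52.] {'c': (603, 49), 'long': 119, 'short': 51, 'yaw_long': 11.3, 'n': 5372} z 0.0139
[515. 274.] {'c': (801, -76), 'long': 70, 'short': 34, 'yaw_long': 61.9, 'n': 800} z 0.0167
[542. 374.] {'c': (858, -166), 'long': 50, 'short': 23, 'yaw_long': -14.1, 'n': 747} z 0.0169
fixed_jaw [(0.67, [0.568, 0.031, 0.016])]
clamp []
```

View pics/w3.png

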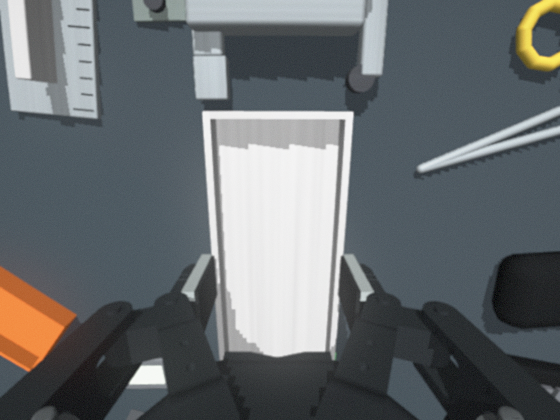

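```bash
python3 - <<'E'
from look import *
c=r.get_calibration("wrist");p,d=r.grab_frame("wrist");W=cloud("wrist",d,c);z=W[...,2]
def box(n,u0,u1,v0,v1,zl,zh):
    q=W[v0:v1,u0:u1].reshape(-1,3);q=q[(q[:,2]>zl)&(q[:,2]<zh)]
    a=np.radians(8.6);f=np.array([[np.cos(a),np.sin(a)],[-np.sin(a),np.cos(a)]])  # pliers axes
    s=(q[:,:2]-[.600,.0345])@f.T*1000
    print(n,"pl x",np.percentile(s[:,0],[2,98]).round(1),"y",np.percentile(s[:,1],[2,98]).round(1),"z",np.median(q[:,2]).round(4),len(q))
box("fixed",185,235,60,105,.008,.02)
box("nose",340,390,60,100,.005,.03)
box("body",195,355,5,28,.02,.035)
box("holder",190,370,105,250,.062,.1)
box("holderfront",190,370,105,128,.062,.1)
E
```

```text
fixed pl x [-52.2 -32.8] y [-13.    6.2] z 0.014 1182
nose pl x [42.5 61.7] y [-8.8  5.9] z 0.0135 761
body pl x [-45.3  39.3] y [24.3 31.6] z 0.0256 2850
holder pl x [-32.7  28.5] y [-92.8 -25.9] z 0.0652 19450
holderfront pl x [-32.6  28.8] y [-31.9 -24.9] z 0.0766 2472
```

```bash
python3 -m jog '[{"fingers":0.05,"x":0.02,"y":0.004,"z":0,"rx":0,"ry":0,"rz":0},{"fingers":0.05,"x":0.018,"y":0,"z":0,"rx":0,"ry":0,"rz":0},{"fingers":0.05,"x":0,"y":0,"z":0.02,"rx":0,"ry":0,"rz":0},{"fingers":0.05,"x":0,"y":0,"z":0.02,"rx":0,"ry":0,"rz":0},{"fingers":0.05,"x":0,"y":0,"z":0.012,"rx":0,"ry":0,"rz":0},{"fingers":0.05,"x":0,"y":0,"z":0.008,"rx":0,"ry":0,"rz":0},{"fingers":0.05,"x":0,"y":0,"z":0,"rx":0,"ry":0,"rz":0}]' 60
```

```text
clock: 7.65
tcp_pos: [0.6114, -0.0281, 0.0058]
orientation: [-2.052, -2.379, 0.001]
contact_force: [-0.5, 0.2, -3.2]
grip_width: 0.0616
gripper_force: 68.4
```

```bash
python3 -m jog '[{"fingers":0.05,"x":0,"y":0,"z":0.002,"rx":0,"ry":0,"rz":0},{"fingers":0.085,"x":0,"y":0,"z":0,"rx":0,"ry":0,"rz":0},{"fingers":0.085,"x":0,"y":0,"z":0,"rx":0,"ry":0,"rz":0},{"fingers":0.085,"x":0,"y":0,"z":0,"rx":0,"ry":0,"rz":0},{"fingers":0.085,"x":0,"y":0,"z":-0.05,"rx":0,"ry":0,"rz":0},{"fingers":0.085,"x":0,"y":0,"z":-0.055,"rx":0,"ry":0,"rz":0},{"fingers":0.085,"x":0,"y":0,"z":0,"rx":0,"ry":0,"rz":0}]' 60
python3 - <<'E'
from look import *
go(.5753+.004,.1976+.0006,.11,8.6)
p,d,W,hsv=look("w4")
E
```

```text
clock: 8.52
tcp_pos: [0.6147, -0.0279, 0.1138]
orientation: [2.047, 2.375, 0.009]
contact_force: [0.3, -0.5, -0.0]
grip_width: 0.0848
gripper_force: 0.0
tcp [ 0.6147 -0.0279  0.1138] yaw 8.5 tilt [0.009 0.001] j7 0.43 | tool shift mm [228.8  -1.8   3.6] then rz -0.1 (alt 179.9) t 8.525
```

View pics/w4.png

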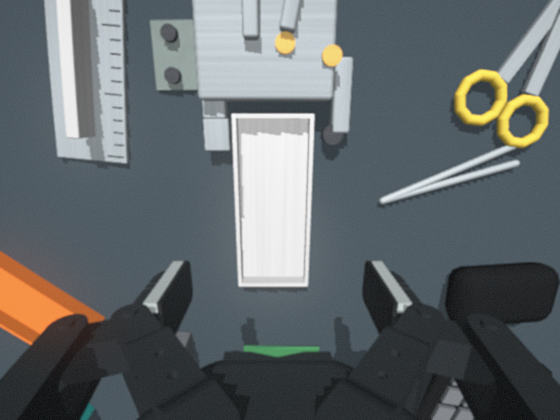

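```bash
python3 -m jog '[{"fingers":0.085,"x":0.045,"y":0,"z":0,"rx":0,"ry":0,"rz":0},{"fingers":0.085,"x":0.05,"y":0,"z":0,"rx":0,"ry":0,"rz":0},{"fingers":0.085,"x":0.05,"y":-0.002,"z":0,"rx":0,"ry":0,"rz":0},{"fingers":0.085,"x":0.05,"y":0,"z":0,"rx":0,"ry":0,"rz":0},{"fingers":0.085,"x":0.034,"y":0,"z":0,"rx":0,"ry":0,"rz":0},{"fingers":0.085,"x":0,"y":0,"z":0,"rx":0,"ry":0,"rz":0},{"fingers":0.085,"x":0,"y":0,"z":0,"rx":0,"ry":0,"rz":0}]' 60
python3 - <<'E'
from look import *
go(.5753+.005,.1976+.0007,.010,8.6)
p,d,W,hsv=look("w5");z=W[...,2]
m=(z>.03)&(z<.042)&(W[...,1]>.15)
a=np.radians(8.6);f=np.array([[np.cos(a),np.sin(a)],[-np.sin(a),np.cos(a)]])
s=(W[...,:2]-[.600,.0345])@f.T*1000
for y in(150,165,180,195):
    k=m&(abs(s[...,1]-y)<2); 
    if k.sum(): print(y,np.histogram(s[...,0][k],np.arange(-30,50,5))[0])
E
```

```text
clock: 9.45
tcp_pos: [0.5751, 0.1978, 0.1083]
orientation: [-2.051, -2.379, 0.003]
contact_force: [0.8, -0.1, 0.2]
grip_width: 0.085
gripper_force: 0.0
tcp [0.5751 0.1978 0.1083] yaw 8.5 tilt [-0.002 -0.001] j7 0.05 | tool shift mm [-0.1  5.4 98.2] then rz -0.1 (alt 179.9) t 9.45
150 [ 0  0 13 28 21  0  0  0  0  0 13 33 20  0  0]
165 [ 0  0 13 35 24  0  0  0  0  0  0 27 34 10  0]
180 [ 0  0 15 29 25  0  0  0  0  0  0  8 36 26  1]
195 [ 0  0 18 35 27  1  0  0  0  0  0  0 30 33 12]
```

```bash
python3 -m jog '[{"fingers":0.085,"x":0,"y":0.005,"z":0.04,"rx":0,"ry":0,"rz":0},{"fingers":0.085,"x":0,"y":0,"z":0.03,"rx":0,"ry":0,"rz":0},{"fingers":0.085,"x":0,"y":0,"z":0.028,"rx":0,"ry":0,"rz":0},{"fingers":0.085,"x":0,"y":0,"z":0,"rx":0,"ry":0,"rz":0},{"fingers":0.065,"x":0,"y":-0.005,"z":0,"rx":0,"ry":0,"rz":0},{"fingers":0.03,"x":0,"y":0,"z":0,"rx":0,"ry":0,"rz":0},{"fingers":0.025,"x":0,"y":0,"z":0,"rx":0,"ry":0,"rz":0},{"fingers":0.025,"x":0,"y":0,"z":0,"rx":0,"ry":0,"rz":0}]' 40
python3 -m jog '[{"fingers":0.025,"x":0,"y":0,"z":0,"rx":0,"ry":0,"rz":0},{"fingers":0.025,"x":0,"y":0,"z":0,"rx":0,"ry":0,"rz":0},{"fingers":0.025,"x":0,"y":0,"z":0,"rx":0,"ry":0,"rz":0}]' 60
```

```text
clock: 10.5
tcp_pos: [0.5718, 0.1986, 0.0125]
orientation: [-2.045, -2.377, 0.008]
contact_force: [-12.6, -2.2, 20.7]
grip_width: 0.027
gripper_force: 39.4
clock: 10.88
tcp_pos: [0.5714, 0.1985, 0.0126]
orientation: [-2.044, -2.377, 0.009]
contact_force: [-14.5, -4.0, 21.8]
grip_width: 0.0258
gripper_force: 45.3
```

```bash
python3 -m jog '[{"fingers":0.085,"x":0,"y":0,"z":0,"rx":0,"ry":0,"rz":0},{"fingers":0.085,"x":0,"y":0,"z":0,"rx":0,"ry":0,"rz":0},{"fingers":0.085,"x":0,"y":0.002,"z":0,"rx":0,"ry":0,"rz":0},{"fingers":0.085,"x":0,"y":0,"z":-0.05,"rx":0,"ry":0,"rz":0},{"fingers":0.085,"x":0,"y":0,"z":-0.05,"rx":0,"ry":0,"rz":0},{"fingers":0.085,"x":0,"y":0,"z":0,"rx":0,"ry":0,"rz":0}]' 60
cat >> look.py <<'E'
def handles(W):
    z=W[...,2];m=(z>.03)&(z<.042)
    a=np.radians(8.6);f=np.array([[np.cos(a),np.sin(a)],[-np.sin(a),np.cos(a)]])
    s=(W[...,:2]-[.600,.0345])@f.T*1000
    for y in(100,130,150,165,180,195):
        k=m&(abs(s[...,1]-y)<2)
        if k.sum(): print(y,np.histogram(s[...,0][k],np.arange(-30,50,5))[0])
    return s
E
python3 - <<'E'
from look import *
go(.5753,.1976,.010,8.6)
p,d,W,hsv=look("w6");handles(W)
E
```

```text
clock: 11.62
tcp_pos: [0.5806, 0.1997, 0.1151]
orientation: [2.049, 2.377, 0.01]
contact_force: [-0.8, -0.1, 0.3]
grip_width: 0.085
gripper_force: 0.0
tcp [0.5806 0.1997 0.1151] yaw 8.5 tilt [0.007 0.003] j7 0.05 | tool shift mm [ -1.5  -6.3 105.1] then rz -0.1 (alt 179.9) t 11.625
100 [ 0  0 13 25 17  0  0 22 26  4  0  0  0  0  0]
130 [ 0  0 14 26 16  0  0 26 27  5  0  0  0  0  0]
150 [ 0  0 11 27 22  0  0 26 30  5  0  0  0  0  0]
165 [ 0  0 13 31 24  0  0 28 30  8  0  0  0  0  0]
180 [ 0  0 15 31 23  0  0 30 28 10  0  0  0  0  0]
195 [ 0  0 18 31 28  2  0 31 35  5  0  0  0  0  0]
```

View pics/w6.png

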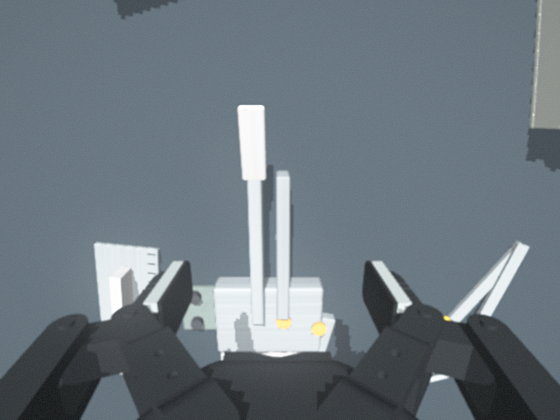

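```bash
python3 -c "
from h import *
go(.54,-.19,.17,100.6)"
```

```text
tcp [0.5789 0.1995 0.1129] yaw 8.5 tilt [0.003 0.002] j7 0.05 | tool shift mm [-379.5  -95.8  -57.9] then rz 87.9 (alt -92.1) t 11.675
```

```bash
python3 -m jog '[{"fingers":0.06,"x":-0.047,"y":-0.012,"z":-0.03,"rx":0,"ry":0,"rz":0},{"fingers":0.06,"x":-0.048,"y":-0.012,"z":-0.027,"rx":0,"ry":0,"rz":0},{"fingers":0.06,"x":-0.057,"y":-0.0145,"z":0,"rx":0,"ry":0,"rz":0},{"fingers":0.06,"x":-0.057,"y":-0.0145,"z":0,"rx":0,"ry":0,"rz":0},{"fingers":0.06,"x":-0.057,"y":-0.0145,"z":0,"rx":0,"ry":0,"rz":0},{"fingers":0.06,"x":-0.057,"y":-0.0145,"z":0,"rx":0,"ry":0,"rz":0},{"fingers":0.06,"x":-0.057,"y":-0.0145,"z":0,"rx":0,"ry":0,"rz":0},{"fingers":0.06,"x":0,"y":0,"z":0,"rx":0,"ry":0,"rz":-10.5}]' 40
python3 -m jog '[{"fingers":0.06,"x":0,"y":0,"z":0,"rx":0,"ry":0,"rz":-10.5},{"fingers":0.06,"x":0,"y":0,"z":0,"rx":0,"ry":0,"rz":-10.5},{"fingers":0.06,"x":0,"y":0,"z":0,"rx":0,"ry":0,"rz":-10.5},{"fingers":0.06,"x":0,"y":0,"z":0,"rx":0,"ry":0,"rz":-10.5},{"fingers":0.06,"x":0,"y":0,"z":0,"rx":0,"ry":0,"rz":-10.5},{"fingers":0.06,"x":0,"y":0,"z":0,"rx":0,"ry":0,"rz":-10.5},{"fingers":0.06,"x":0,"y":0,"z":0,"rx":0,"ry":0,"rz":-10.5},{"fingers":0.06,"x":0,"y":0,"z":0,"rx":0,"ry":0,"rz":-8}]' 40
python3 - <<'E'
from look import *
p,d,W,hsv=look("w7");z=W[...,2]
print("tops");comps(W,(z>0.025)&(z<0.035)&(W[...,0]>.38),150)
go(.524,-.196,.17,100.6)
p,d=r.grab_frame("top");cv2.imwrite("pics/top1.png",p[:,:,::-1]);W=cloud("top",d);z=W[...,2]
print("top");comps(W,(z>0.022)&(z<0.04)&(W[...,0]>.38)&(W[...,0]<.56)&(abs(W[...,1])<.35),40)
E
```

```text
clock: 12.68
tcp_pos: [0.5358, -0.1969, 0.1672]
orientation: [-1.83, -2.553, 0.006]
contact_force: [-0.3, 0.8, 0.2]
grip_width: 0.06
gripper_force: 0.0
clock: 13.68
tcp_pos: [0.5374, -0.1906, 0.1666]
orientation: [0.295, -3.125, -0.002]
contact_force: [-0.9, -0.1, 1.0]
grip_width: 0.0601
gripper_force: 0.0
tops
[181.  36.] {'c': (412, -297), 'long': 51, 'short': 31, 'yaw_long': -43.9, 'n': 2337} z 0.03
[76. 34.] {'c': (426, -392), 'long': 32, 'short': 15, 'yaw_long': -9.8, 'n': 207} z 0.0276
[ 75. 141.] {'c': (519, -390), 'long': 32, 'short': 14, 'yaw_long': 11.9, 'n': 175} z 0.0275
[175. 166.] {'c': (524, -292), 'long': 50, 'short': 31, 'yaw_long': -10.2, 'n': 1723} z 0.03
[528. 157.] {'c': (450, 43), 'long': 69, 'short': 10, 'yaw_long': -87.4, 'n': 690} z 0.0281
[274. 185.] {'c': (525, -195), 'long': 50, 'short': 30, 'yaw_long': 9.8, 'n': 1571} z 0.0301
[518. 285.] {'c': (589, 102), 'long': 104, 'short': 90, 'yaw_long': 9.0, 'n': 4450} z 0.0262
[ 51. 300.] {'c': (701, -418), 'long': 89, 'short': 86, 'yaw_long': -38.7, 'n': 4158} z 0.0296
tcp [ 0.5374 -0.1907  0.1667] yaw 101.1 tilt [-0.003  0.001] j7 2.11 | tool shift mm [14.2 -2.6 -3.3] then rz 0.5 (alt -179.5) t 13.725
top
[166. 191.] {'c': (555, 217), 'long': 57, 'short': 8, 'yaw_long': -88.1, 'n': 55} z 0.0355
[223. 195.] {'c': (548, 87), 'long': 71, 'short': 24, 'yaw_long': -88.6, 'n': 238} z 0.0256
[232. 238.] {'c': (450, 65), 'long': 106, 'short': 9, 'yaw_long': -88.7, 'n': 193} z 0.0272
```

View pics/w7.png

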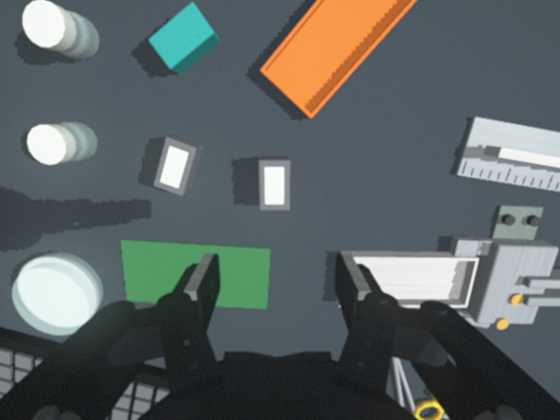

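```bash
python3 -m jog '[{"fingers":0.06,"x":0.013,"y":-0.0018,"z":0.05,"rx":0,"ry":0,"rz":1.2},{"fingers":0.06,"x":0,"y":0,"z":0.05,"rx":0,"ry":0,"rz":0},{"fingers":0.06,"x":0,"y":0,"z":0.037,"rx":0,"ry":0,"rz":0},{"fingers":0.06,"x":0,"y":0,"z":0.02,"rx":0,"ry":0,"rz":0},{"fingers":0.06,"x":0,"y":0,"z":0,"rx":0,"ry":0,"rz":0},{"fingers":0.02,"x":0,"y":0,"z":0,"rx":0,"ry":0,"rz":0},{"fingers":0.015,"x":0,"y":0,"z":0,"rx":0,"ry":0,"rz":0},{"fingers":0.015,"x":0,"y":0,"z":0,"rx":0,"ry":0,"rz":0}]' 40
python3 -c "
from h import *
import numpy as np
a=np.radians(8.6);x=np.array([np.cos(a),np.sin(a)]);y=np.array([-np.sin(a),np.cos(a)]);o=np.array([.600,.034])
for Y in(-38,-88):print(Y,o+y*Y/1000)
t=o-y*.038;go(t[0],t[1],.075,98.6)"
```

```text
clock: 14.78
tcp_pos: [0.5268, -0.1954, 0.0125]
orientation: [-0.254, 3.129, -0.001]
contact_force: [-0.9, 0.5, 5.0]
grip_width: 0.0291
gripper_force: 40.4
-38 [ 0.60568234 -0.00357274]
-88 [ 0.61315911 -0.05301056]
tcp [ 0.5268 -0.1954  0.0125] yaw 99.3 tilt [ 0.002 -0.   ] j7 2.17 | tool shift mm [-108.9  176.5  -62.5] then rz 0.7 (alt -179.3) t 14.775
```

```bash
python3 -m jog '[{"fingers":0.015,"x":0,"y":0,"z":-0.03,"rx":0,"ry":0,"rz":0.7},{"fingers":0.015,"x":-0.009,"y":0.015,"z":-0.032,"rx":0,"ry":0,"rz":0},{"fingers":0.015,"x":-0.027,"y":0.045,"z":0,"rx":0,"ry":0,"rz":0},{"fingers":0.015,"x":-0.027,"y":0.045,"z":0,"rx":0,"ry":0,"rz":0},{"fingers":0.015,"x":-0.027,"y":0.045,"z":0,"rx":0,"ry":0,"rz":0},{"fingers":0.015,"x":-0.019,"y":0.0305,"z":0,"rx":0,"ry":0,"rz":0},{"fingers":0.015,"x":0,"y":0,"z":0,"rx":0,"ry":0,"rz":0}]' 40
python3 - <<'E'
from look import *
go(.6051,.0004,.0155,98.6)
p,d,W,hsv=look("w8");z=W[...,2]
print("blk");comps(W,(z>0.08)&(z<0.11)&(hsv[...,1]<60),150)
E
```

```text
clock: 15.65
tcp_pos: [0.6078, 0.0044, 0.0735]
orientation: [-0.245, 3.131, 0.003]
contact_force: [-0.7, -1.1, -0.8]
grip_width: 0.0291
gripper_force: 39.8
tcp [0.6078 0.0044 0.0735] yaw 98.9 tilt [0.001 0.002] j7 1.78 | tool shift mm [ 3.3 -3.6 58. ] then rz 0.3 (alt -179.7) t 15.65
blk
[277. 272.] {'c': (606, 4), 'long': 56, 'short': 50, 'yaw_long': -80.7, 'n': 8000} z 0.0911
```

```bash
python3 -m jog '[{"fingers":0.015,"x":0.002,"y":-0.0036,"z":0.02,"rx":0,"ry":0,"rz":0},{"fingers":0.015,"x":0,"y":0,"z":0.02,"rx":0,"ry":0,"rz":0},{"fingers":0.015,"x":0,"y":0,"z":0.012,"rx":0,"ry":0,"rz":0},{"fingers":0.015,"x":0,"y":0,"z":0.006,"rx":0,"ry":0,"rz":0},{"fingers":0.015,"x":0,"y":0,"z":0,"rx":0,"ry":0,"rz":0}]' 40
python3 -m jog '[{"fingers":0.035,"x":0,"y":0,"z":0,"rx":0,"ry":0,"rz":0},{"fingers":0.042,"x":0,"y":0,"z":0,"rx":0,"ry":0,"rz":0},{"fingers":0.042,"x":0,"y":0,"z":0,"rx":0,"ry":0,"rz":0},{"fingers":0.042,"x":0,"y":0,"z":-0.04,"rx":0,"ry":0,"rz":0},{"fingers":0.06,"x":0,"y":0,"z":-0.06,"rx":0,"ry":0,"rz":0},{"fingers":0.06,"x":0,"y":0,"z":0,"rx":0,"ry":0,"rz":0}]' 40
python3 - <<'E'
from look import *
go(.526,-.292,.115,80)
p,d=r.grab_frame("top");cv2.imwrite("pics/top2.png",p[:,:,::-1])
E
```

```text
clock: 16.32
tcp_pos: [0.6054, -0.0044, 0.0155]
orientation: [-0.235, 3.133, 0.0]
contact_force: [-0.1, 0.6, -0.3]
grip_width: 0.0294
gripper_force: 39.3
clock: 17.08
tcp_pos: [0.6088, -0.0044, 0.1202]
orientation: [-0.234, 3.124, 0.0]
contact_force: [0.2, -0.8, -0.6]
grip_width: 0.0602
gripper_force: 0.0
tcp [ 0.6088 -0.0044  0.1202] yaw 98.6 tilt [0.009 0.001] j7 1.77 | tool shift mm [ 124.8 -272.1    4.1] then rz 18.6 (alt -161.4) t 17.075
```

```bash
python3 -m jog '[{"fingers":0.06,"x":0.0208,"y":-0.0453,"z":0,"rx":0,"ry":0,"rz":0},{"fingers":0.06,"x":0.0208,"y":-0.0453,"z":0,"rx":0,"ry":0,"rz":0},{"fingers":0.06,"x":0.0208,"y":-0.0453,"z":0,"rx":0,"ry":0,"rz":0},{"fingers":0.06,"x":0.0208,"y":-0.0453,"z":0,"rx":0,"ry":0,"rz":0},{"fingers":0.06,"x":0.0208,"y":-0.0453,"z":0,"rx":0,"ry":0,"rz":0},{"fingers":0.06,"x":0.0208,"y":-0.0453,"z":0,"rx":0,"ry":0,"rz":0},{"fingers":0.06,"x":0,"y":0,"z":0,"rx":0,"ry":0,"rz":9.3},{"fingers":0.06,"x":0,"y":0,"z":0,"rx":0,"ry":0,"rz":9.3}]' 40
python3 -m jog '[{"fingers":0.06,"x":0,"y":0,"z":0,"rx":0,"ry":0,"rz":0}]' 40
python3 - <<'E'
from look import *
p,d,W,hsv=look("w9");z=W[...,2]
print("tops");comps(W,(z>0.025)&(z<0.035)&(W[...,0]>.38)&(hsv[...,1]<70),100)
go(.525,-.292,.010,80)
E
```

```text
clock: 18.12
tcp_pos: [0.5209, -0.2923, 0.1137]
orientation: [-0.286, -3.126, -0.001]
contact_force: [-0.3, 0.3, 0.1]
grip_width: 0.0599
gripper_force: 0.0
clock: 18.25
tcp_pos: [0.5216, -0.2912, 0.1138]
orientation: [-0.271, -3.127, -0.0]
contact_force: [1.2, -0.1, 0.4]
grip_width: 0.06
gripper_force: 0.0
tops
[127. 117.] {'c': (426, -390), 'long': 29, 'short': 11, 'yaw_long': -10.3, 'n': 157} z 0.0273
[276. 218.] {'c': (525, -292), 'long': 50, 'short': 30, 'yaw_long': -10.0, 'n': 2197} z 0.0301
[159. 227.] {'c': (516, -391), 'long': 31, 'short': 13, 'yaw_long': 31.1, 'n': 143} z 0.0275
[ 10. 372.] {'c': (637, -588), 'long': 29, 'short': 5, 'yaw_long': 28.0, 'n': 276} z 0.03
[156. 389.] {'c': (682, -444), 'long': 56, 'short': 25, 'yaw_long': -55.4, 'n': 670} z 0.0297
tcp [ 0.5218 -0.2911  0.1141] yaw 80.2 tilt [-0.002  0.   ] j7 2.02 | tool shift mm [ -3.5  -0.4 104.1] then rz 0.2 (alt -179.8) t 18.3
```

```bash
python3 -m jog '[{"fingers":0.06,"x":-0.0035,"y":-0.0004,"z":0.04,"rx":0,"ry":0,"rz":0},{"fingers":0.06,"x":0,"y":0,"z":0.04,"rx":0,"ry":0,"rz":0},{"fingers":0.06,"x":0,"y":0,"z":0.024,"rx":0,"ry":0,"rz":0},{"fingers":0.06,"x":0,"y":0,"z":0,"rx":0,"ry":0,"rz":0},{"fingers":0.02,"x":0,"y":0,"z":0,"rx":0,"ry":0,"rz":0},{"fingers":0.015,"x":0,"y":0,"z":0,"rx":0,"ry":0,"rz":0},{"fingers":0.015,"x":0,"y":0,"z":0,"rx":0,"ry":0,"rz":0},{"fingers":0.015,"x":0,"y":0,"z":0,"rx":0,"ry":0,"rz":0}]' 40
python3 -m jog '[{"fingers":0.015,"x":0,"y":0,"z":-0.03,"rx":0,"ry":0,"rz":0},{"fingers":0.015,"x":0,"y":0,"z":-0.032,"rx":0,"ry":0,"rz":0},{"fingers":0.015,"x":0,"y":0,"z":0,"rx":0,"ry":0,"rz":-9.2},{"fingers":0.015,"x":0,"y":0,"z":0,"rx":0,"ry":0,"rz":-9.2},{"fingers":0.015,"x":0,"y":0,"z":0,"rx":0,"ry":0,"rz":0}]' 40
python3 -c "
from h import *
a=np.radians(8.6);y=np.array([-np.sin(a),np.cos(a)]);o=np.array([.600,.034])
t=o-y*.097;print(t);go(t[0]+.001,t[1],.075,98.6)"
```

```text
clock: 19.3
tcp_pos: [0.5268, -0.2931, 0.0127]
orientation: [0.273, 3.127, -0.001]
contact_force: [-0.2, 1.1, 6.9]
grip_width: 0.0292
gripper_force: 41.1
clock: 19.92
tcp_pos: [0.5258, -0.2926, 0.0737]
orientation: [-0.228, 3.133, 0.0]
contact_force: [-0.5, -0.5, -0.8]
grip_width: 0.0289
gripper_force: 40.2
[ 0.61450493 -0.06190937]
tcp [ 0.5258 -0.2926  0.0737] yaw 98.3 tilt [0.001 0.   ] j7 2.3 | tool shift mm [-122.1  215.3   -1.2] then rz -0.3 (alt 179.7) t 19.925
```

```bash
python3 -m jog '[{"fingers":0.015,"x":-0.0204,"y":0.0359,"z":0,"rx":0,"ry":0,"rz":0},{"fingers":0.015,"x":-0.0204,"y":0.0359,"z":0,"rx":0,"ry":0,"rz":0},{"fingers":0.015,"x":-0.0204,"y":0.0359,"z":0,"rx":0,"ry":0,"rz":0},{"fingers":0.015,"x":-0.0204,"y":0.0359,"z":0,"rx":0,"ry":0,"rz":0},{"fingers":0.015,"x":-0.0204,"y":0.0359,"z":0,"rx":0,"ry":0,"rz":0},{"fingers":0.015,"x":-0.0204,"y":0.0359,"z":0,"rx":0,"ry":0,"rz":0},{"fingers":0.015,"x":0,"y":0,"z":0,"rx":0,"ry":0,"rz":0},{"fingers":0.015,"x":0,"y":0,"z":0,"rx":0,"ry":0,"rz":0}]' 40
python3 - <<'E'
from look import *
go(.6155,-.0619,.0155,98.6)
p,d,W,hsv=look("w10");z=W[...,2]
print("blk");comps(W,(z>0.08)&(z<0.11)&(hsv[...,1]<60),150)
print("in tray");comps(W,(z>0.028)&(z<0.04)&(hsv[...,1]<60)&(W[...,1]<.05),150)
E
```

```text
clock: 20.92
tcp_pos: [0.6151, -0.0623, 0.0732]
orientation: [0.227, -3.133, 0.001]
contact_force: [-0.5, -1.5, 0.5]
grip_width: 0.0291
gripper_force: 40.2
tcp [ 0.6151 -0.0623  0.0732] yaw 98.3 tilt [-0.001 -0.001] j7 1.89 | tool shift mm [-0.5  0.3 57.7] then rz -0.3 (alt 179.7) t 20.925
blk
[277. 272.] {'c': (613, -62), 'long': 56, 'short': 51, 'yaw_long': -82.4, 'n': 8008} z 0.0905
in tray
[364. 229.] {'c': (603, -5), 'long': 50, 'short': 30, 'yaw_long': 9.3, 'n': 3258} z 0.033
```

View pics/w10.png

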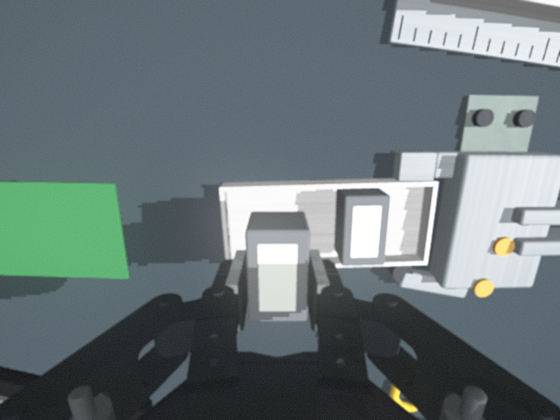

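```bash
python3 -m jog '[{"fingers":0.015,"x":0,"y":0,"z":0.02,"rx":0,"ry":0,"rz":-0.3},{"fingers":0.015,"x":0,"y":0,"z":0.02,"rx":0,"ry":0,"rz":0},{"fingers":0.015,"x":0,"y":0,"z":0.012,"rx":0,"ry":0,"rz":0},{"fingers":0.015,"x":0,"y":0,"z":0.006,"rx":0,"ry":0,"rz":0},{"fingers":0.015,"x":0,"y":0,"z":0,"rx":0,"ry":0,"rz":0},{"fingers":0.035,"x":0,"y":0,"z":0,"rx":0,"ry":0,"rz":0},{"fingers":0.042,"x":0,"y":0,"z":0,"rx":0,"ry":0,"rz":0},{"fingers":0.042,"x":0,"y":0,"z":0,"rx":0,"ry":0,"rz":0}]' 40
python3 -m jog '[{"fingers":0.042,"x":0,"y":0,"z":-0.04,"rx":0,"ry":0,"rz":0},{"fingers":0.04,"x":0,"y":0,"z":-0.06,"rx":0,"ry":0,"rz":0},{"fingers":0.04,"x":0.02,"y":0,"z":-0.01,"rx":0,"ry":0,"rz":0},{"fingers":0.04,"x":0.05,"y":0,"z":0,"rx":0,"ry":0,"rz":0},{"fingers":0.04,"x":0.03,"y":0.0,"z":0,"rx":0,"ry":0,"rz":0},{"fingers":0.04,"x":0,"y":0,"z":0,"rx":0,"ry":0,"rz":0}]' 40
python3 - <<'E'
from look import *
go(.452,.04,.13,91.5)
p,d=r.grab_frame("top");cv2.imwrite("pics/top3.png",p[:,:,::-1]);W=cloud("top",d);z=W[...,2]
s=handles(W);t=(z>.026)&(z<.037)&(s[...,1]<20)&(s[...,1]>-160)&(abs(s[...,0])<40);comps(W,t,40)
comps(W,(z>.02)&(z<.04)&(W[...,0]<.49)&(W[...,0]>.4)&(abs(W[...,1])<.2),40)
t=(z>.008)&(z<.02)&(s[...,1]<-15)&(s[...,1]>-160)&(abs(s[...,0])<45);print("holder",np.nanpercentile(s[...,0][t],[2,98]),np.nanpercentile(s[...,1][t],[2,98]))
E
```

```text
clock: 21.98
tcp_pos: [0.6155, -0.0617, 0.0151]
orientation: [0.238, -3.132, 0.0]
contact_force: [0.5, 0.1, -0.0]
grip_width: 0.0422
gripper_force: 0.0
clock: 22.72
tcp_pos: [0.5144, -0.0774, 0.1253]
orientation: [0.236, -3.131, -0.001]
contact_force: [0.4, -0.1, 0.0]
grip_width: 0.0401
gripper_force: 0.0
tcp [ 0.5144 -0.0774  0.1253] yaw 98.6 tilt [-0.002  0.   ] j7 1.9 | tool shift mm [ 44.1 125.4  -4.6] then rz 7.1 (alt -172.9) t 22.725
100 [0 0 2 3 3 0 0 2 4 1 0 0 0 0 0]
130 [0 0 2 3 3 0 0 2 1 0 0 0 0 0 0]
150 [0 0 1 4 4 0 0 6 3 0 0 0 0 0 0]
165 [0 0 1 4 3 0 1 4 1 0 0 0 0 0 0]
180 [0 0 0 3 3 0 2 2 1 0 0 0 0 0 0]
195 [0 0 3 3 3 0 1 3 4 0 0 0 0 0 0]
[288. 164.] {'c': (622, -60), 'long': 33, 'short': 30, 'yaw_long': 8.6, 'n': 123} z 0.0322
[263. 173.] {'c': (604, -4), 'long': 50, 'short': 30, 'yaw_long': 9.6, 'n': 264} z 0.0322
[232. 238.] {'c': (450, 64), 'long': 106, 'short': 9, 'yaw_long': -88.6, 'n': 198} z 0.0276
holder [-31.28620325  34.9795021 ] [-136.96837862  -17.27598961]
```

```bash
python3 -m jog '[{"fingers":0.04,"x":0.01,"y":0.037,"z":0,"rx":0,"ry":0,"rz":0},{"fingers":0.04,"x":0.01,"y":0.037,"z":0,"rx":0,"ry":0,"rz":0},{"fingers":0.04,"x":0.01,"y":0.037,"z":0,"rx":0,"ry":0,"rz":0},{"fingers":0.04,"x":0.0105,"y":0.038,"z":0,"rx":0,"ry":0,"rz":0},{"fingers":0.04,"x":0,"y":0,"z":0,"rx":0,"ry":0,"rz":10.6},{"fingers":0.04,"x":0,"y":0,"z":0,"rx":0,"ry":0,"rz":10.6},{"fingers":0.04,"x":0,"y":0,"z":0,"rx":0,"ry":0,"rz":10.6},{"fingers":0.04,"x":0,"y":0,"z":0,"rx":0,"ry":0,"rz":10.6}]' 40
python3 -m jog '[{"fingers":0.04,"x":0,"y":0,"z":0,"rx":0,"ry":0,"rz":10.6},{"fingers":0.04,"x":0,"y":0,"z":0,"rx":0,"ry":0,"rz":10.6},{"fingers":0.04,"x":0,"y":0,"z":0,"rx":0,"ry":0,"rz":10.6},{"fingers":0.04,"x":0,"y":0,"z":0,"rx":0,"ry":0,"rz":10.6},{"fingers":0.04,"x":0,"y":0,"z":0,"rx":0,"ry":0,"rz":10.6},{"fingers":0.04,"x":0,"y":0,"z":0,"rx":0,"ry":0,"rz":0},{"fingers":0.04,"x":0,"y":0,"z":0,"rx":0,"ry":0,"rz":0}]' 40
python3 - <<'E'
from look import *
p,d,W,hsv=look("w11");z=W[...,2]
comps(W,(z>0.022)&(z<0.035)&(W[...,0]<.5)&(W[...,0]>.4),150)
comps(W,(z>0.003)&(z<0.035)&(W[...,0]<.5)&(W[...,0]>.4),150)
print([(round(a["score"],2),np.round(a["xyz"],3).tolist()) for a in r.landmark_of("ruler","wrist")])
go(.451,.065,.011,1.6)
E
```

```text
clock: 23.78
tcp_pos: [0.4556, 0.0652, 0.1255]
orientation: [0.918, 3.003, 0.001]
contact_force: [0.5, 0.3, -0.0]
grip_width: 0.04
gripper_force: 0.0
clock: 24.65
tcp_pos: [0.4548, 0.0648, 0.1254]
orientation: [2.152, 2.288, 0.001]
contact_force: [-0.2, -0.2, 0.7]
grip_width: 0.0399
gripper_force: 0.0
[272. 204.] {'c': (450, 66), 'long': 109, 'short': 10, 'yaw_long': -87.3, 'n': 1445} z 0.028
[272. 194.] {'c': (450, 66), 'long': 150, 'short': 60, 'yaw_long': -87.6, 'n': 10117} z 0.0052
[(0.76, [0.454, 0.063, -0.003]), (0.66, [0.579, 0.194, 0.034])]
tcp [0.4545 0.0645 0.1253] yaw 3.4 tilt [0. 0.] j7 0.07 | tool shift mm [  0.7  -3.5 114.3] then rz 1.8 (alt -178.2) t 24.75
```

View pics/w11.png

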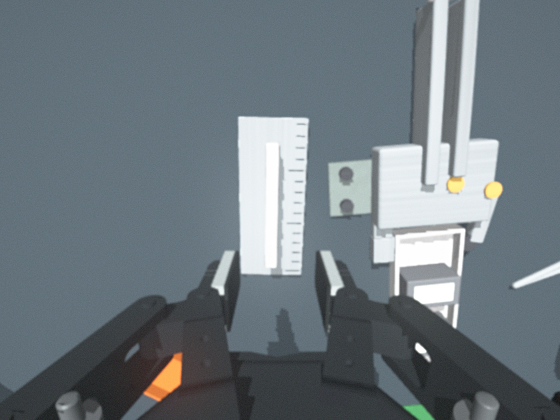

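```bash
python3 -m jog '[{"fingers":0.04,"x":0.0015,"y":-0.0045,"z":0.04,"rx":0,"ry":0,"rz":0.9},{"fingers":0.04,"x":0,"y":0,"z":0.04,"rx":0,"ry":0,"rz":0},{"fingers":0.04,"x":0,"y":0,"z":0.033,"rx":0,"ry":0,"rz":0},{"fingers":0.04,"x":0,"y":0,"z":0,"rx":0,"ry":0,"rz":0},{"fingers":0.005,"x":0,"y":0,"z":0,"rx":0,"ry":0,"rz":0},{"fingers":0.002,"x":0,"y":0,"z":0,"rx":0,"ry":0,"rz":0},{"fingers":0.0,"x":0,"y":0,"z":0,"rx":0,"ry":0,"rz":0},{"fingers":0.0,"x":0,"y":0,"z":0,"rx":0,"ry":0,"rz":0}]' 50
python3 -c "
from h import *
a=np.radians(8.6);x=np.array([np.cos(a),np.sin(a)]);y=np.array([-np.sin(a),np.cos(a)]);o=np.array([.600,.034])
t=o-y*.092-x*.070;print(t);go(t[0],t[1],.045,8.6)"
```

```text
clock: 25.75
tcp_pos: [0.4507, 0.0659, 0.0137]
orientation: [2.174, 2.267, 0.004]
contact_force: [-1.1, -0.1, 6.8]
grip_width: 0.0087
gripper_force: 51.0
[ 0.5445443  -0.06743306]
tcp [0.4507 0.0659 0.0137] yaw 2.4 tilt [0.003 0.001] j7 0.25 | tool shift mm [-137.1   88.2  -31.2] then rz -6.2 (alt 173.8) t 25.75
```

```bash
python3 -m jog '[{"fingers":0.0,"x":0,"y":0,"z":-0.031,"rx":0,"ry":0,"rz":0},{"fingers":0.0,"x":-0.045,"y":0,"z":0,"rx":0,"ry":0,"rz":0},{"fingers":0.0,"x":-0.046,"y":0.01,"z":0,"rx":0,"ry":0,"rz":0},{"fingers":0.0,"x":-0.046,"y":0.02,"z":0,"rx":0,"ry":0,"rz":0},{"fingers":0.0,"x":0,"y":0.03,"z":0,"rx":0,"ry":0,"rz":0},{"fingers":0.0,"x":0,"y":0.028,"z":0,"rx":0,"ry":0,"rz":0},{"fingers":0.0,"x":0,"y":0,"z":0,"rx":0,"ry":0,"rz":-6.2},{"fingers":0.0,"x":0,"y":0,"z":0,"rx":0,"ry":0,"rz":0}]' 50
python3 - <<'E'
from look import *
go(.5445,-.0674,.0137,8.6)
p,d,W,hsv=look("w12");z=W[...,2];s=handles(W)
print("ruler top");comps(W,(z>0.045)&(z<0.07)&(hsv[...,1]<60),150)
print("ruler plate");comps(W,(z>0.03)&(z<0.045)&(s[...,0]<-36)&(hsv[...,1]<60)&(s[...,1]<0),150)
for y in(-130,-110,-80,-60,-40,-25):
    k=(abs(s[...,1]-y)<2)&(z>.011)&(z<.02)&(s[...,0]>-45)&(s[...,0]<0)
    if k.sum():print("holder left face",y,np.nanpercentile(s[...,0][k],2))
E
```

```text
clock: 26.75
tcp_pos: [0.5432, -0.0674, 0.0438]
orientation: [2.049, 2.381, 0.001]
contact_force: [0.3, -0.1, -1.6]
grip_width: 0.0089
gripper_force: 49.8
tcp [ 0.5432 -0.0674  0.0438] yaw 8.6 tilt [0. 0.] j7 0.54 | tool shift mm [-0.2  1.3 30.1] then rz -0.0 (alt 180.0) t 26.75
ruler top
[277. 257.] {'c': (541, -64), 'long': 101, 'short': 34, 'yaw_long': 84.3, 'n': 4912} z 0.058
ruler plate
[277. 188.] {'c': (539, -43), 'long': 100, 'short': 60, 'yaw_long': -81.5, 'n': 14154} z 0.035
[289. 341.] {'c': (558, -121), 'long': 25, 'short': 4, 'yaw_long': -80.8, 'n': 175} z 0.035
holder left face -130 -30.330866720368444
holder left face -110 -30.772942342371646
holder left face -80 -31.407552998868198
holder left face -60 -31.797046480913213
holder left face -40 -32.29016554139727
holder left face -25 -32.50328814215129
```

View pics/w12.png

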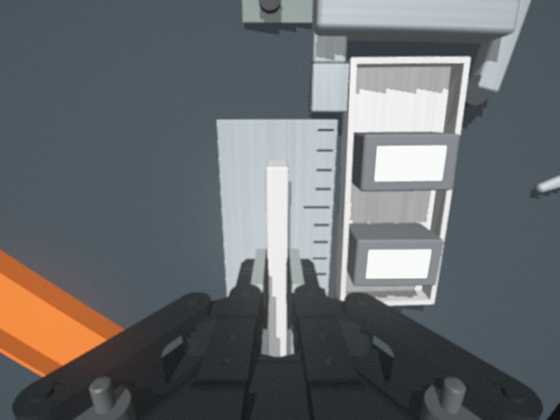

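```bash
python3 -m jog '[{"fingers":0.0,"x":0,"y":0.003,"z":0.015,"rx":0,"ry":0,"rz":-1.2},{"fingers":0.0,"x":0,"y":0,"z":0.0145,"rx":0,"ry":0,"rz":0},{"fingers":0.0,"x":0,"y":0,"z":0.001,"rx":0,"ry":0,"rz":0},{"fingers":0.015,"x":0,"y":0,"z":0,"rx":0,"ry":0,"rz":0},{"fingers":0.015,"x":0,"y":0,"z":0,"rx":0,"ry":0,"rz":0},{"fingers":0.015,"x":0,"y":0.003,"z":0,"rx":0,"ry":0,"rz":0},{"fingers":0.015,"x":0,"y":0.003,"z":0,"rx":0,"ry":0,"rz":0},{"fingers":0.015,"x":0,"y":0.001,"z":0,"rx":0,"ry":0,"rz":0}]' 30
python3 - <<'E'
from look import *
go(.5445,-.0674,.0137,9.8)
p,d,W,hsv=look("w13");z=W[...,2];s=handles(W)
for y in(-120,-100,-80,-60,-40,-25):
    k=(abs(s[...,1]-y)<2)&(z>.011)&(z<.02)&(s[...,0]>-45)&(s[...,0]<0)
    q=(abs(s[...,1]-y)<2)&(z>.003)&(z<.008)&(s[...,0]>-70)&(s[...,0]<-26)
    if k.sum() and q.sum():print(y,"holder",np.nanpercentile(s[...,0][k],2),"ruler",np.nanpercentile(s[...,0][q],98))
E
```

```text
clock: 27.8
tcp_pos: [0.553, -0.0659, 0.0126]
orientation: [-2.023, -2.403, 0.0]
contact_force: [-0.3, -0.5, -1.0]
grip_width: 0.015
gripper_force: 0.5
tcp [ 0.553  -0.0659  0.0126] yaw 9.8 tilt [-0. -0.] j7 0.58 | tool shift mm [-0.1 -8.7 -1.1] then rz -0.0 (alt 180.0) t 27.8
-100 holder -30.831357160721822 ruler -30.67791798834862
-80 holder -31.3138872151831 ruler -31.299949316292782
-60 holder -31.876326879361454 ruler -31.64995019299129
-40 holder -32.20481367619539 ruler -32.122802985673445
-25 holder -32.53149528802556 ruler -32.311027265983284
```

```bash
python3 -m jog '[{"fingers":0.015,"x":0,"y":0.001,"z":0,"rx":0,"ry":0,"rz":0},{"fingers":0.015,"x":0,"y":0,"z":0,"rx":0,"ry":0,"rz":0}]' 30
python3 -m jog '[{"fingers":0.015,"x":0,"y":0.0015,"z":0,"rx":0,"ry":0,"rz":0},{"fingers":0.015,"x":0,"y":0,"z":0,"rx":0,"ry":0,"rz":0}]' 30
```

```text
clock: 28.1
tcp_pos: [0.554, -0.0657, 0.0128]
orientation: [2.024, 2.403, 0.0]
contact_force: [-1.5, -0.4, -1.0]
grip_width: 0.0151
gripper_force: 0.3
clock: 28.35
tcp_pos: [0.5557, -0.0655, 0.0128]
orientation: [2.024, 2.403, 0.0]
contact_force: [-0.8, 0.3, -1.2]
grip_width: 0.0147
gripper_force: 0.3
```

```bash
python3 -m jog '[{"fingers":0.015,"x":0,"y":0.0015,"z":0,"rx":0,"ry":0,"rz":0},{"fingers":0.015,"x":0,"y":0,"z":0,"rx":0,"ry":0,"rz":0}]' 30
python3 -m jog '[{"fingers":0.015,"x":0,"y":0.0015,"z":0,"rx":0,"ry":0,"rz":0},{"fingers":0.015,"x":0,"y":0,"z":0,"rx":0,"ry":0,"rz":0}]' 30
```

```text
clock: 28.6
tcp_pos: [0.5567, -0.0654, 0.0128]
orientation: [-2.024, -2.402, 0.001]
contact_force: [-2.3, 0.5, 2.1]
grip_width: 0.0147
gripper_force: 1.3
clock: 28.85
tcp_pos: [0.5568, -0.0654, 0.0126]
orientation: [-2.023, -2.401, 0.003]
contact_force: [-6.5, -0.8, 4.5]
grip_width: 0.0152
gripper_force: 3.1
```

```bash
python3 -m jog '[{"fingers":0.015,"x":0,"y":-0.0045,"z":0,"rx":0,"ry":0,"rz":0},{"fingers":0.02,"x":0,"y":0,"z":0,"rx":0,"ry":0,"rz":0},{"fingers":0.02,"x":0,"y":0,"z":-0.03,"rx":0,"ry":0,"rz":0},{"fingers":0.02,"x":0,"y":0,"z":-0.06,"rx":0,"ry":0,"rz":0},{"fingers":0.02,"x":0,"y":0,"z":-0.02,"rx":0,"ry":0,"rz":0},{"fingers":0.02,"x":-0.03,"y":0,"z":0,"rx":0,"ry":0,"rz":0},{"fingers":0.02,"x":0,"y":0,"z":0,"rx":0,"ry":0,"rz":0}]' 30
python3 - <<'E'
from look import *
p,d,W,hsv=look("w14");z=W[...,2];s=handles(W)
for y in(-130,-120,-100,-80,-60,-40,-25):
    k=(abs(s[...,1]-y)<2)&(z>.011)&(z<.02)&(s[...,0]>-45)&(s[...,0]<0)
    q=(abs(s[...,1]-y)<2)&(z>.003)&(z<.008)&(s[...,0]>-70)&(s[...,0]<-26)
    if k.sum() and q.sum():print(y,"holder",np.nanpercentile(s[...,0][k],2),"ruler",np.nanpercentile(s[...,0][q],98))
comps(W,(z>0.003)&(z<.008)&(s[...,0]<-33)&(s[...,0]>-100)&(hsv[...,1]<60),300)
cv2.imwrite("pics/c14.png",cv2.resize(p[:,:,::-1][20:420,130:500],None,fx=1.5,fy=1.5))
o=np.array([.600,.034]);a=np.radians(8.6);X=np.array([np.cos(a),np.sin(a)]);Y=np.array([-np.sin(a),np.cos(a)])
t=o+Y*.242-X*.0115;go(t[0],t[1],.10,98.6);go(t[0],t[1],.10,8.6)
E
```

```text
clock: 29.72
tcp_pos: [0.56, -0.0976, 0.1237]
orientation: [2.026, 2.398, 0.001]
contact_force: [-0.3, 0.5, -0.6]
grip_width: 0.0198
gripper_force: 0.0
-130 holder -29.430837903988234 ruler -29.89789197467374
-120 holder -29.80664608227351 ruler -29.69195742824796
-100 holder -30.099729632085484 ruler -30.568973404532624
-80 holder -31.522135757500706 ruler -31.450508998624567
-60 holder -31.950860196276658 ruler -26.999374114293907
-40 holder -32.24956796912158 ruler -32.5595700272704
-25 holder -32.521768367406565 ruler -33.01686289573039
[275. 158.] {'c': (553, -66), 'long': 150, 'short': 59, 'yaw_long': -80.4, 'n': 9381} z 0.0051
tcp [ 0.5595 -0.096   0.1231] yaw 9.7 tilt [ 0.001 -0.   ] j7 0.54 | tool shift mm [363.5  54.9  23. ] then rz -88.9 (alt 91.1) t 29.775
tcp [ 0.5595 -0.096   0.1231] yaw 9.7 tilt [ 0.001 -0.   ] j7 0.54 | tool shift mm [363.5  54.9  23. ] then rz 1.1 (alt -178.9) t 29.775
```

View pics/c14.png

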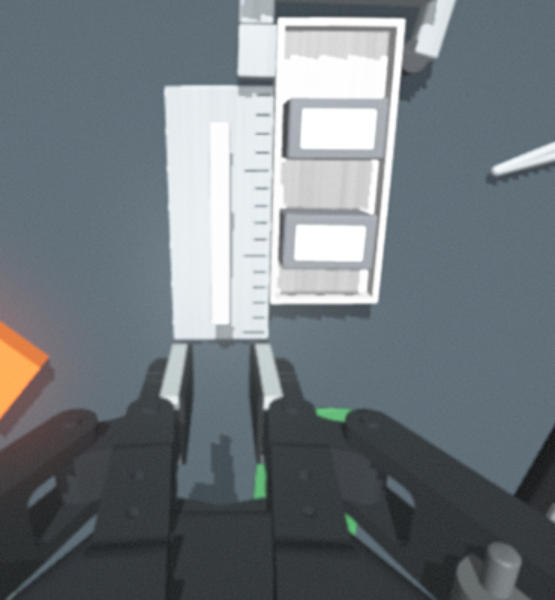

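```bash
python3 -m jog '[{"fingers":0.0,"x":0.051,"y":0.0078,"z":0,"rx":0,"ry":0,"rz":0},{"fingers":0.0,"x":0.052,"y":0.0078,"z":0,"rx":0,"ry":0,"rz":0},{"fingers":0.0,"x":0.052,"y":0.0078,"z":0,"rx":0,"ry":0,"rz":0},{"fingers":0.0,"x":0.052,"y":0.0078,"z":0,"rx":0,"ry":0,"rz":0},{"fingers":0.0,"x":0.052,"y":0.0078,"z":0,"rx":0,"ry":0,"rz":0},{"fingers":0.0,"x":0.052,"y":0.0078,"z":0.01,"rx":0,"ry":0,"rz":0},{"fingers":0.0,"x":0.052,"y":0.008,"z":0.014,"rx":0,"ry":0,"rz":1.1},{"fingers":0.0,"x":0,"y":0,"z":0,"rx":0,"ry":0,"rz":0}]' 30
python3 - <<'E'
from look import *
go(.5525,.2716,.060,8.6)
for n in("top","scene"):
    p,d=r.grab_frame(n);W=cloud(n,d);z=W[...,2];cv2.imwrite(f"pics/{n}5.png",p[:,:,::-1])
    print(n,[(round(a["score"],2),np.round(a["xyz"],3).tolist()) for a in r.landmark_of("lever_tip",n)])
E
```

```text
clock: 30.78
tcp_pos: [0.5485, 0.279, 0.0968]
orientation: [-2.033, -2.391, 0.001]
contact_force: [-0.4, -0.3, -0.2]
grip_width: 0.0
gripper_force: 0.0
tcp [0.5485 0.279  0.0968] yaw 9.2 tilt [-0.003  0.002] j7 -0.09 | tool shift mm [-8.   2.9 36.8] then rz 0.6 (alt -179.4) t 30.775
top [(0.76, [0.548, 0.269, 0.051])]
scene [(0.57, [0.553, 0.272, 0.047])]
```

```bash
python3 -m jog '[{"fingers":0.0,"x":-0.008,"y":0.003,"z":0.02,"rx":0,"ry":0,"rz":0.6},{"fingers":0.0,"x":0,"y":0,"z":0.02,"rx":0,"ry":0,"rz":0},{"fingers":0.0,"x":0,"y":0,"z":0.01,"rx":0,"ry":0,"rz":0},{"fingers":0.0,"x":0,"y":0,"z":0.01,"rx":0,"ry":0,"rz":0},{"fingers":0.0,"x":0,"y":0,"z":0.007,"rx":0,"ry":0,"rz":0},{"fingers":0.0,"x":0,"y":0,"z":0.001,"rx":0,"ry":0,"rz":0},{"fingers":0.0,"x":0,"y":0,"z":0,"rx":0,"ry":0,"rz":0}]' 30
```

```text
clock: 31.85
tcp_pos: [0.5546, 0.2651, 0.0314]
orientation: [-2.057, -2.371, 0.001]
contact_force: [-6.1, 0.0, 13.2]
grip_width: 0.0001
gripper_force: 6.9
```

```bash
python3 -m jog '[{"fingers":0.0,"x":0,"y":0,"z":0.002,"rx":0,"ry":0,"rz":0},{"fingers":0.0,"x":0,"y":0,"z":0,"rx":0,"ry":0,"rz":0},{"fingers":0.0,"x":0,"y":0,"z":-0.04,"rx":0,"ry":0,"rz":0},{"fingers":0.0,"x":0,"y":0,"z":-0.06,"rx":0,"ry":0,"rz":0},{"fingers":0.03,"x":-0.04,"y":0,"z":0,"rx":0,"ry":0,"rz":0},{"fingers":0.03,"x":-0.05,"y":0,"z":0,"rx":0,"ry":0,"rz":0},{"fingers":0.03,"x":-0.05,"y":0,"z":0,"rx":0,"ry":0,"rz":0}]' 30
python3 -m jog '[{"fingers":0.03,"x":-0.05,"y":0,"z":0,"rx":0,"ry":0,"rz":0},{"fingers":0.03,"x":-0.05,"y":0,"z":0,"rx":0,"ry":0,"rz":0},{"fingers":0.03,"x":-0.05,"y":-0.002,"z":0,"rx":0,"ry":0,"rz":0},{"fingers":0.03,"x":-0.05,"y":-0.002,"z":0,"rx":0,"ry":0,"rz":0},{"fingers":0.03,"x":0,"y":0,"z":0,"rx":0,"ry":0,"rz":0}]' 30
python3 - <<'E'
from look import *
p,d,W,hsv=look("w15");z=W[...,2];s=handles(W)
comps(W,(z>0.003)&(z<.008)&(s[...,0]<-33)&(s[...,0]>-100)&(hsv[...,1]<60),300)
comps(W,(z>0.022)&(z<.036)&(s[...,1]<0)&(hsv[...,1]<60)&(s[...,1]>-200),200)
go(.5535,-.066,.0125,9.6)
E
```

```text
clock: 32.72
tcp_pos: [0.5755, 0.1246, 0.1287]
orientation: [2.058, 2.373, 0.001]
contact_force: [0.8, 0.7, 0.2]
grip_width: 0.03
gripper_force: 0.0
clock: 33.35
tcp_pos: [0.5992, -0.079, 0.129]
orientation: [2.067, 2.363, -0.002]
contact_force: [0.2, 0.4, -0.4]
grip_width: 0.0299
gripper_force: 0.0
[205.  14.] {'c': (521, 67), 'long': 35, 'short': 21, 'yaw_long': 6.9, 'n': 642} z 0.0036
[229. 169.] {'c': (553, -66), 'long': 150, 'short': 59, 'yaw_long': -80.3, 'n': 8089} z 0.0051
[296. 120.] {'c': (603, -5), 'long': 50, 'short': 30, 'yaw_long': 9.3, 'n': 2551} z 0.0331
[227. 182.] {'c': (554, -66), 'long': 110, 'short': 10, 'yaw_long': -80.1, 'n': 1629} z 0.028
[296. 192.] {'c': (613, -62), 'long': 49, 'short': 30, 'yaw_long': 8.9, 'n': 2172} z 0.0331
[521. 241.] {'c': (828, -81), 'long': 77, 'short': 56, 'yaw_long': 11.5, 'n': 4274} z 0.0307
tcp [ 0.5992 -0.0755  0.1286] yaw 7.8 tilt [ 0.    -0.001] j7 0.47 | tool shift mm [ 15.8 -44.  116.1] then rz -1.8 (alt 178.2) t 33.4
```

View pics/w15.png

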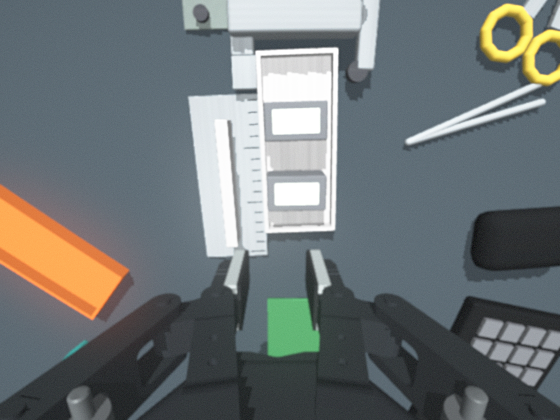

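```bash
python3 -m jog '[{"fingers":0.02,"x":0.016,"y":-0.022,"z":0,"rx":0,"ry":0,"rz":-1.9},{"fingers":0.02,"x":0,"y":-0.0215,"z":0.02,"rx":0,"ry":0,"rz":0},{"fingers":0.02,"x":0,"y":0,"z":0.03,"rx":0,"ry":0,"rz":0},{"fingers":0.02,"x":0,"y":0,"z":0.01,"rx":0,"ry":0,"rz":0},{"fingers":0.02,"x":0,"y":0,"z":0,"rx":0,"ry":0,"rz":0}]' 40
python3 -c "
from h import *
go(.554,-.066,.012,9.7)"
```

```text
clock: 34.02
tcp_pos: [0.5543, -0.063, 0.0684]
orientation: [-2.017, -2.407, 0.001]
contact_force: [0.8, 0.2, -0.8]
grip_width: 0.0197
gripper_force: 0.0
tcp [ 0.5543 -0.063   0.0684] yaw 10.1 tilt [-0.001  0.   ] j7 0.54 | tool shift mm [-2.9 -0.7 56.4] then rz 0.4 (alt -179.6) t 34.025
```

```bash
python3 -m jog '[{"fingers":0.02,"x":-0.003,"y":-0.0007,"z":0.03,"rx":0,"ry":0,"rz":0.4},{"fingers":0.02,"x":0,"y":0,"z":0.025,"rx":0,"ry":0,"rz":0},{"fingers":0.02,"x":0,"y":0,"z":0,"rx":0,"ry":0,"rz":0},{"fingers":0.0,"x":0,"y":0,"z":0,"rx":0,"ry":0,"rz":0},{"fingers":0.0,"x":0,"y":0,"z":0,"rx":0,"ry":0,"rz":0},{"fingers":0.0,"x":0,"y":0,"z":0,"rx":0,"ry":0,"rz":0}]' 50
python3 -m jog '[{"fingers":0.0,"x":0,"y":-0.003,"z":0,"rx":0,"ry":0,"rz":0},{"fingers":0.0,"x":0,"y":-0.003,"z":-0.02,"rx":0,"ry":0,"rz":0},{"fingers":0.0,"x":-0.03,"y":-0.02,"z":-0.02,"rx":0,"ry":0,"rz":0},{"fingers":0.0,"x":-0.04,"y":-0.02,"z":0,"rx":0,"ry":0,"rz":0},{"fingers":0.0,"x":-0.03,"y":0,"z":0,"rx":0,"ry":0,"rz":0},{"fingers":0.0,"x":0,"y":0,"z":0,"rx":0,"ry":0,"rz":0}]' 50
python3 -c "
from h import *
go(.525,-.175,.0135,9.7)"
```

```text
clock: 34.78
tcp_pos: [0.5546, -0.067, 0.0148]
orientation: [2.027, 2.399, 0.002]
contact_force: [-1.4, 0.1, 5.5]
grip_width: 0.0082
gripper_force: 52.1
clock: 35.52
tcp_pos: [0.5248, -0.1765, 0.0551]
orientation: [2.033, 2.393, -0.001]
contact_force: [-0.8, 0.7, -2.6]
grip_width: 0.0084
gripper_force: 51.2
tcp [ 0.5248 -0.1765  0.0551] yaw 9.3 tilt [ 0.001 -0.002] j7 0.74 | tool shift mm [ 1.6  0.4 41.6] then rz -0.4 (alt 179.6) t 35.525
```

```bash
python3 -m jog '[{"fingers":0.0,"x":0,"y":0,"z":0.025,"rx":0,"ry":0,"rz":0},{"fingers":0.0,"x":0,"y":0,"z":0.012,"rx":0,"ry":0,"rz":0},{"fingers":0.0,"x":0,"y":0,"z":0.003,"rx":0,"ry":0,"rz":0},{"fingers":0.015,"x":0,"y":0,"z":0.0,"rx":0,"ry":0,"rz":0},{"fingers":0.03,"x":0,"y":0,"z":0,"rx":0,"ry":0,"rz":0},{"fingers":0.03,"x":0,"y":0,"z":-0.03,"rx":0,"ry":0,"rz":0},{"fingers":0.06,"x":0,"y":0,"z":-0.06,"rx":0,"ry":0,"rz":0},{"fingers":0.085,"x":0.03,"y":0.03,"z":-0.015,"rx":0,"ry":0,"rz":0}]' 50
python3 -m jog '[{"fingers":0.085,"x":0.05,"y":0.045,"z":0,"rx":0,"ry":0,"rz":0},{"fingers":0.085,"x":0,"y":0,"z":0,"rx":0,"ry":0,"rz":0},{"fingers":0.085,"x":0,"y":0,"z":0,"rx":0,"ry":0,"rz":0}]' 50
python3 - <<'E'
from look import *
p,d,W,hsv=look("w16");z=W[...,2];a=np.radians(8.6);s=handles(W)
comps(W,(z>.002)&(z<.04)&(s[...,1]<8)&(s[...,1]>-170)&(s[...,0]>-31)&(s[...,0]<38),300)
comps(W,(z>.028)&(z<.037)&(s[...,1]<8)&(s[...,1]>-170)&(s[...,0]>-31)&(s[...,0]<38),300)
k=(z>.013)&(z<.019)&(hsv[...,1]<60)&(s[...,1]>-170)&(s[...,1]<-16)
for y in(-130,-100,-80,-60,-40,-20):
    q=k&(abs(s[...,1]-y)<3);print(y,np.percentile(s[...,0][q],[1,99]) if q.sum() else None)
q=k&(abs(s[...,0])<20);print("back end",np.percentile(s[...,1][q],1))
go(.6098,-.0282,.06,9.8)
E
```

```text
clock: 36.52
tcp_pos: [0.5505, -0.1424, 0.1227]
orientation: [2.033, 2.388, 0.002]
contact_force: [1.1, 0.6, -0.4]
grip_width: 0.0652
gripper_force: 0.0
clock: 36.9
tcp_pos: [0.5831, -0.0859, 0.1187]
orientation: [-2.027, -2.4, 0.001]
contact_force: [-0.6, -0.6, 0.1]
grip_width: 0.0851
gripper_force: 0.0
[323. 142.] {'c': (612, -30), 'long': 146, 'short': 67, 'yaw_long': -81.4, 'n': 13357} z 0.0153
[323. 116.] {'c': (603, -5), 'long': 51, 'short': 30, 'yaw_long': 9.9, 'n': 2876} z 0.033
[319. 192.] {'c': (613, -62), 'long': 49, 'short': 30, 'yaw_long': 8.6, 'n': 2289} z 0.0331
-130 [-28.96025082 172.74058418]
-100 [-29.71753507  33.47115558]
-80 [-30.17727002  33.05050684]
-60 [-30.70481695  32.56352332]
-40 [-31.15992206  32.35885592]
-20 [-31.62993744  32.18474067]
back end -137.98164931259072
tcp [ 0.5827 -0.0869  0.1187] yaw 9.5 tilt [-0.001 -0.001] j7 0.52 | tool shift mm [53.5 36.5 58.6] then rz -0.3 (alt 179.7) t 36.95
```

View pics/w16.png

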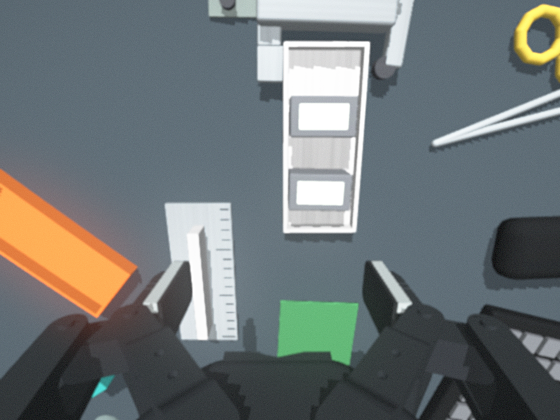

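```bash
python3 -m jog '[{"fingers":0.085,"x":0.028,"y":0.018,"z":0,"rx":0,"ry":0,"rz":-0.4},{"fingers":0.085,"x":0.027,"y":0.0185,"z":0.03,"rx":0,"ry":0,"rz":0},{"fingers":0.085,"x":0,"y":0,"z":0.03,"rx":0,"ry":0,"rz":0},{"fingers":0.085,"x":0,"y":0,"z":0,"rx":0,"ry":0,"rz":0}]' 80
python3 -c "
from h import *
go(.6103,-.0267,.004,9.9)"
```

```text
clock: 37.45
tcp_pos: [0.6076, -0.027, 0.0568]
orientation: [-2.02, -2.402, 0.006]
contact_force: [-0.6, -0.5, 0.5]
grip_width: 0.0851
gripper_force: 0.0
tcp [ 0.6076 -0.027   0.0568] yaw 9.9 tilt [-0.005 -0.001] j7 0.47 | tool shift mm [-0.2  3.  52.8] then rz -0.0 (alt 180.0) t 37.45
```

```bash
python3 -m jog '[{"fingers":0.085,"x":0,"y":0.002,"z":0.025,"rx":0,"ry":0,"rz":0},{"fingers":0.085,"x":0,"y":0,"z":0.02,"rx":0,"ry":0,"rz":0},{"fingers":0.085,"x":0,"y":0,"z":0.007,"rx":0,"ry":0,"rz":0},{"fingers":0.085,"x":0,"y":0,"z":0,"rx":0,"ry":0,"rz":0},{"fingers":0.065,"x":0,"y":0,"z":0,"rx":0,"ry":0,"rz":0},{"fingers":0.05,"x":0,"y":0,"z":0,"rx":0,"ry":0,"rz":0},{"fingers":0.05,"x":0,"y":0,"z":0,"rx":0,"ry":0,"rz":0},{"fingers":0.05,"x":0,"y":0,"z":0,"rx":0,"ry":0,"rz":0}]' 80
python3 -c "
from h import *
go(.6535,-.263,.055,5.8)"
```

```text
clock: 38.45
tcp_pos: [0.612, -0.0254, 0.0087]
orientation: [-2.02, -2.406, -0.001]
contact_force: [-4.3, -0.8, 13.2]
grip_width: 0.0595
gripper_force: 82.7
tcp [ 0.612  -0.0254  0.0087] yaw 10.0 tilt [0.    0.001] j7 0.5 | tool shift mm [-2.412e+02 -2.000e-01 -4.650e+01] then rz 4.2 (alt -175.8) t 38.45
```

```bash
python3 - <<'E'
from look import *
c=r.get_calibration("top");E=c["extrinsics"]
def proj(uv,z):
    n=cv2.undistortPoints(np.array(uv,float).reshape(-1,1,2),c["mtx"],c["dist"]).reshape(-1,2)
    v=np.c_[n,np.ones(len(n))]@E[:3,:3].T
    return E[:2,3]+v[:,:2]*((z-E[2,3])/v[:,2])[:,None]
def show(m,z,n):
    q=np.argwhere(m)[:,::-1];w=proj(q,z)
    (cx,cy),(a,b),t=cv2.minAreaRect((w*1000).astype(np.float32));print(n,round(cx,1),round(cy,1),round(a,1),round(b,1),round(t,1),len(q))
p=cv2.imread("pics/top0.png");h=cv2.cvtColor(p,cv2.COLOR_BGR2HSV);box=np.zeros(p.shape[:2],bool);box[130:182,325:412]=1
show(box&(cv2.inRange(h,(45,80,60),(80,255,255))>0),.003,"plate0")
show(box&(h[...,1]<45)&(h[...,2]>150),.019,"holder0")
p,d=r.grab_frame("top");h=cv2.cvtColor(p,cv2.COLOR_RGB2HSV);cv2.imwrite("pics/top6.png",p[:,:,::-1])
show(box&(cv2.inRange(h,(45,80,60),(80,255,255))>0),.003,"plate now")
p,d=r.grab_frame("scene");c=r.get_calibration("scene");E=c["extrinsics"];h=cv2.cvtColor(p,cv2.COLOR_RGB2HSV);cv2.imwrite("pics/scene6.png",p[:,:,::-1])
m=cv2.inRange(h,(45,80,60),(80,255,255))>0;box[:]=0;box[240:310,100:220]=1
show(box&m,.003,"scene")
E
```

```text
plate0 652.9 -265.5 81.1 170.8 7.0 516
holder0 653.5 -260.6 66.2 154.2 4.7 1742
plate now 653.2 -265.7 82.1 171.5 7.2 2353
scene 654.8 -265.1 80.0 171.3 7.4 2849
```

```bash
python3 -m jog '[{"fingers":0.05,"x":0,"y":0,"z":-0.012,"rx":0,"ry":0,"rz":0},{"fingers":0.05,"x":-0.02,"y":0,"z":-0.013,"rx":0,"ry":0,"rz":0},{"fingers":0.05,"x":-0.045,"y":0,"z":0,"rx":0,"ry":0,"rz":0},{"fingers":0.05,"x":-0.05,"y":0,"z":0,"rx":0,"ry":0,"rz":0},{"fingers":0.05,"x":-0.05,"y":0,"z":0,"rx":0,"ry":0,"rz":0},{"fingers":0.05,"x":-0.045,"y":0,"z":0,"rx":0,"ry":0,"rz":0},{"fingers":0.05,"x":-0.029,"y":0,"z":0,"rx":0,"ry":0,"rz":0},{"fingers":0.05,"x":0,"y":0,"z":0,"rx":0,"ry":0,"rz":2.8}]' 80
python3 -m jog '[{"fingers":0.05,"x":0,"y":0,"z":0,"rx":0,"ry":0,"rz":0}]' 80
python3 - <<'E'
from look import *
go(.6535,-.2642,.012,7.2)
p,d,W,hsv=look("w17");z=W[...,2]
a=np.radians(7.2);f=np.array([[np.cos(a),np.sin(a)],[-np.sin(a),np.cos(a)]]);s=(W[...,:2]-[.6533,-.2655])@f.T*1000
k=(hsv[...,1]<60)&(z>.022)&(z<.06)&(abs(s[...,0])<50)
print("z",np.percentile(z[k],[5,50,95]))
for y in(-20,0,10,20,40,60,70):
    q=k&(abs(s[...,1]-y)<3)&(z<.05);print(y,np.percentile(s[...,0][q],[1,99]).round(1),np.percentile(z[q],95).round(3))
q=k&(abs(s[...,0])<15);print("front end",np.percentile(s[...,1][q],99))
g=cv2.inRange(hsv,(45,80,60),(80,255,255))>0
print("green",np.percentile(s[...,0][g],[1,99]),np.percentile(s[...,1][g],[1,99]))
E
```

```text
clock: 39.55
tcp_pos: [0.6522, -0.2672, 0.0327]
orientation: [2.084, 2.347, -0.004]
contact_force: [-0.5, 0.7, -5.1]
grip_width: 0.0591
gripper_force: 87.1
clock: 39.67
tcp_pos: [0.6529, -0.262, 0.0319]
orientation: [2.079, 2.355, -0.001]
contact_force: [0.3, 0.5, -5.4]
grip_width: 0.0594
gripper_force: 87.1
tcp [ 0.6529 -0.262   0.0319] yaw 7.1 tilt [-0.001 -0.001] j7 0.75 | tool shift mm [-2.2  0.4 19.9] then rz -0.1 (alt 179.9) t 39.675
z [0.02525477 0.03898583 0.05654658]
-20 [-32.2  30.8] 0.048
0 [-30.1  29.3] 0.049
10 [-43.3  42.3] 0.049
20 [-32.1  31.3] 0.039
40 [-31.3  30.5] 0.048
60 [-31.5  30.9] 0.039
70 [-31.5  31.1] 0.039
front end 78.39730491042525
green [nan nan] [nan nan]
```

View pics/w17.png

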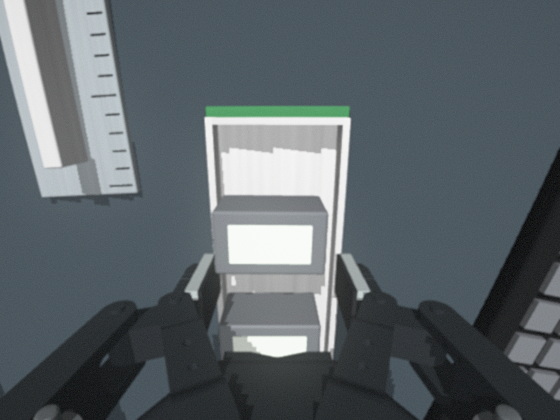

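```bash
python3 -m jog '[{"fingers":0.05,"x":-0.0025,"y":0.0003,"z":0.008,"rx":0,"ry":0,"rz":0},{"fingers":0.05,"x":0,"y":0,"z":0.007,"rx":0,"ry":0,"rz":0},{"fingers":0.05,"x":0,"y":0,"z":0.004,"rx":0,"ry":0,"rz":0},{"fingers":0.05,"x":0,"y":0,"z":0.001,"rx":0,"ry":0,"rz":0},{"fingers":0.05,"x":0,"y":0,"z":0,"rx":0,"ry":0,"rz":0}]' 80
python3 - <<'E'
from look import *
go(.6533,-.2642,.012,7.2)
p,d,W,hsv=look("w18");z=W[...,2]
a=np.radians(7.2);f=np.array([[np.cos(a),np.sin(a)],[-np.sin(a),np.cos(a)]]);s=(W[...,:2]-[.6533,-.2655])@f.T*1000
k=(hsv[...,1]<60)&(z>.012)&(z<.05)&(abs(s[...,0])<50)
q=k&(abs(s[...,0])<15)&(s[...,1]>20);print("front end",np.percentile(s[...,1][q],99.5))
for y in(20,60,70):
    q=k&(abs(s[...,1]-y)<3)&(z<.04);print(y,np.percentile(s[...,0][q],[1,99]).round(1),np.percentile(z[q],95).round(3))
g=(cv2.inRange(hsv,(45,80,60),(80,255,255))>0)&~np.isnan(z)
print("green",np.percentile(s[...,0][g],[1,99]),np.percentile(s[...,1][g],[1,99]),g.sum())
E
```

```text
clock: 40.35
tcp_pos: [0.654, -0.2627, 0.0121]
orientation: [-2.077, -2.356, -0.0]
contact_force: [-3.3, 1.6, -0.4]
grip_width: 0.059
gripper_force: 88.5
tcp [ 0.654  -0.2627  0.0121] yaw 7.2 tilt [-0.  0.] j7 0.76 | tool shift mm [-1.4 -0.8  0.1] then rz -0.0 (alt 180.0) t 40.35
front end 78.46199668357785
20 [-27.   31.5] 0.037
60 [-31.2  32.3] 0.02
70 [-31.2  32.4] 0.02
green [-40.1917965   40.27631266] [-66.949416   85.1562885] 4576
```

```bash
python3 -m jog '[{"fingers":0.05,"x":0,"y":0,"z":-0.004,"rx":0,"ry":0,"rz":0},{"fingers":0.05,"x":-0.0022,"y":-0.0005,"z":0,"rx":0,"ry":0,"rz":0},{"fingers":0.05,"x":0,"y":0,"z":0,"rx":0,"ry":0,"rz":0},{"fingers":0.05,"x":0,"y":0,"z":0.004,"rx":0,"ry":0,"rz":0},{"fingers":0.05,"x":0,"y":0,"z":0.001,"rx":0,"ry":0,"rz":0},{"fingers":0.05,"x":0,"y":0,"z":0,"rx":0,"ry":0,"rz":0}]' 80
python3 -m jog '[{"fingers":0.07,"x":0,"y":0,"z":0,"rx":0,"ry":0,"rz":0},{"fingers":0.085,"x":0,"y":0,"z":0,"rx":0,"ry":0,"rz":0},{"fingers":0.085,"x":0,"y":0,"z":0,"rx":0,"ry":0,"rz":0},{"fingers":0.085,"x":0,"y":0,"z":0,"rx":0,"ry":0,"rz":0},{"fingers":0.085,"x":0,"y":0,"z":-0.05,"rx":0,"ry":0,"rz":0},{"fingers":0.085,"x":0,"y":0,"z":-0.06,"rx":0,"ry":0,"rz":0},{"fingers":0.085,"x":-0.05,"y":0,"z":-0.02,"rx":0,"ry":0,"rz":0},{"fingers":0.085,"x":-0.05,"y":0,"z":0,"rx":0,"ry":0,"rz":0}]' 80
python3 -m jog '[{"fingers":0.085,"x":0,"y":0,"z":0,"rx":0,"ry":0,"rz":0}]' 80
python3 - <<'E'
from look import *
p,d,W,hsv=look("w19");z=W[...,2]
a=np.radians(7.2);f=np.array([[np.cos(a),np.sin(a)],[-np.sin(a),np.cos(a)]]);s=(W[...,:2]-[.6533,-.2655])@f.T*1000
k=(hsv[...,1]<60)&(z>.012)&(z<.05)&(abs(s[...,0])<45)&(abs(s[...,1])<90)
q=k&(abs(s[...,0])<15);print("ends",np.percentile(s[...,1][q],[.5,99.5]))
for y in(-70,-50,-30,0,30,50,70):
    q=k&(abs(s[...,1]-y)<3)&(z<.024)&(z>.016)
    if q.sum(): print(y,np.percentile(s[...,0][q],[1,99]).round(1))
g=(cv2.inRange(hsv,(45,80,60),(80,255,255))>0)&~np.isnan(z)
print("green",np.percentile(s[...,0][g],[1,99]),np.percentile(s[...,1][g],[1,99]),rect(W,g))
print("blocks");comps(W,k&(z>.03),200)
E
```

```text
clock: 41.15
tcp_pos: [0.6542, -0.2655, 0.012]
orientation: [2.078, 2.356, 0.001]
contact_force: [-2.2, 0.5, 6.1]
grip_width: 0.0592
gripper_force: 89.8
clock: 42.15
tcp_pos: [0.6684, -0.3655, 0.1442]
orientation: [2.072, 2.355, 0.003]
contact_force: [0.9, 0.6, -0.3]
grip_width: 0.085
gripper_force: 0.0
clock: 42.28
tcp_pos: [0.6644, -0.3708, 0.1415]
orientation: [2.084, 2.347, -0.005]
contact_force: [0.6, 0.2, 0.5]
grip_width: 0.0848
gripper_force: 0.0
ends [-75.75997166  37.32577838]
-70 [-31.3  31.6]
-50 [-31.4  31.8]
-30 [-31.5  31.9]
0 [-31.2  32. ]
30 [-31.5  31.9]
50 [-31.6  32.2]
green [-40.97088371  40.15127993] [-84.51913833  62.44171215] {'c': (654, -276), 'long': 149, 'short': 82, 'yaw_long': -82.8, 'n': 2496}
blocks
[276.  45.] {'c': (648, -243), 'long': 50, 'short': 31, 'yaw_long': 6.6, 'n': 2938} z 0.0361
[276. 123.] {'c': (654, -301), 'long': 49, 'short': 30, 'yaw_long': 6.7, 'n': 2353} z 0.0361
```

View pics/w19.png

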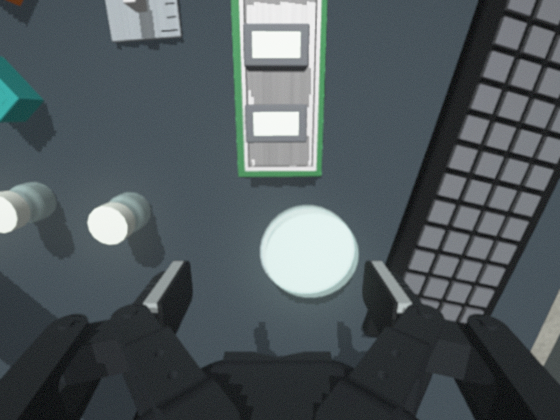

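```bash
python3 - <<'E'
from look import *
p,d=r.grab_frame("top");W=cloud("top",d);z=W[...,2]
comps(W,(z>.02)&(z<.06)&(W[...,0]<.6)&(W[...,0]>.4)&(W[...,1]<-.05)&(W[...,1]>-.45),40);handles(W)
print(r.hand_in())
E
```

```text
[334. 208.] {'c': (524, -170), 'long': 109, 'short': 10, 'yaw_long': -80.2, 'n': 202} z 0.0272
[436. 255.] {'c': (420, -412), 'long': 27, 'short': 11, 'yaw_long': -23.1, 'n': 44} z 0.0492
100 [0 0 1 4 4 0 0 0 2 3 2 0 0 0 0]
130 [0 0 2 3 2 0 0 0 0 2 3 2 0 0 0]
150 [0 0 2 3 4 0 0 0 0 0 3 3 2 0 0]
165 [0 0 2 3 3 0 0 0 0 0 1 4 3 1 0]
180 [0 0 1 3 1 0 0 0 0 0 0 2 3 3 0]
195 [0 0 2 4 2 0 0 0 0 0 0 0 1 3 0]
the job is handed in; nothing more can be done
None
```

The job is handed in at about 42 s of robot time: pliers locked on the holder, both blocks loaded and the straightedge flush, then pliers sprung open, straightedge flat about 22 cm from the jaws, and the loaded holder measured within about 1 mm of the middle of the green plate; the arm never touched the jars.

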